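Shut the splash screen's vent flap with the hook pole

TASK

The vent flap at the top of the splash screen has been left tilted open. Draw the hook pole out from under the white bottle riser by its hook end, lay it flat on the green mat with its middle near the mat's middle and let go, then take it again by its black grip, put its red hook through the red ring eye on the flap from the side and gently pull the flap fully shut with the hook in the eye. Then unhook it, leaving the flap shut, and lay the pole flat on the middle of the mat again; touch the screen with nothing but the pole, and leave the bottles and glassware standing where they are.

Things in the scene. Friction and masses are not known exactly. Their poses are not given: they have to be found in the camera images.
- pole_centre (a point): Centre (8 mm above the underside) of the loose hook pole: a square aluminium bar 300 mm long, 16 x 16 mm, about 150 g, balanced near here. x runs along the bar to the hook end, y the way the prong points, z up. Black grip: x = -115 to 0 mm, 22 mm wide (y), 16 mm high. At the start it lies flat on the table, grip wholly under the riser, 85 to 125 mm of the hook end sticking out.
- pole_grip (a point): Point on the pole's axis in the black grip, at x = -30 mm from pole_centre; same axes.
- hook (a point): Middle of the hook's free prong, on its axis: x = +147 mm, y = +25 mm from pole_centre; same axes. The prong is a straight round red steel rod, 6 mm thick, square to the bar at its very end and at its mid height, along +y; its tip is 43 mm from the bar's axis, 35 mm clear of the bar's side.
- riser: Fixed white bottle riser, an open-ended bridge: top board 190 mm (its x) by 150 mm (its y), upper face 60 mm, underside 52 mm above the table, on 8 mm side walls along x at y = +-71 mm; open at both x ends. Origin: on the table under its centre, x towards the end where the pole sticks out. Two loose amber bottles stand on the half away from the hook.
- mat: Fixed green rest mat, 360 mm (its x) by 120 mm (its y), 4 mm thick. Origin: centre of its underside, on the table.
- eye (a point): Centre of the red ring eye on the flap's front (robot) side: 6 mm wire, 19 mm inside and 31 mm outside diameter; its hole runs along this point's y (level, parallel to the hinge), so a prong enters along y from either side. z runs up the flap, x away from the robot. It lies 115 mm up the flap (z) from the hinge line and 32 mm in front of it (-x), and turns with the flap.
- flap_hinge (a point): Middle of the flap's hinge line on the fixed splash screen, 170 mm above the table; y along the hinge, z up, x away from the robot, square to the screen. The screen is a blue-grey frame 280 mm wide (y), 345 mm high, of 20 mm bars, with a clear lower pane and two feet reaching 55 mm to front and back. The flap's opening: 240 mm wide, from 170 to 326 mm above the table.
- flap (a joint): Tilt of the vent flap (232 mm wide, 150 mm tall, 0.35 kg) about its hinge line at its lower edge, rad: 0 is shut (upright in the frame, a hard, rigid stop), larger leans farther away from the robot; starts between 0.45 and 0.75. A friction hinge keeps it where it is left; about 3 to 6 N at the eye moves it.
- bottle1_mid (a point): Middle (half-way up) of an amber bottle on the riser, 48 mm wide, 100 mm tall.
- bottle2_mid (a point): Middle of the other amber bottle on the riser, same size.
- beaker1_mid (a point): Middle of a glass beaker, 70 mm wide, 90 mm tall.
- beaker2_mid (a point): Middle of a glass beaker behind the screen, 70 mm wide, 90 mm tall.
- flask_mid (a point): Half-way up a conical glass flask, 76 mm wide at its foot, 110 mm tall.
- jar_mid (a point): Middle of a white jar with a red cap, 64 mm wide, 80 mm tall.

How it is judged (in metres and radians):
On the way, in this order (a step that is already met when the one before it is completed fails the run):
1. the pole lies flat on the green mat, its centre within 80 mm along and 50 mm across of the mat's, let go and at rest (x of pole_centre in the frame of mat between -0.08 and 0.08 m and y of pole_centre in the frame of mat between -0.05 and 0.05 m and height (world z) of each of hook, pole_grip below 0.025 m and contact force between the fingers and pole below 0.1 N and linear speed of pole below 0.02 m/s), for 0.2 s.
2. the pole is held by its black grip (grasped within 90 mm of the grip point) and lifted over 60 mm (distance between the grasp point and pole_grip below 0.09 m and contact force between the fingers and pole above 2 N and height (world z) of pole_grip above 0.06 m), for 0.2 s.
3. the hook is through the ring eye while the flap is still open by more than 0.3 rad (distance between hook and eye below 0.017 m and value of joint flap above 0.3 rad), for 0.1 s.
4. the flap is shut (under 0.03 rad) with the hook still in the eye (distance between hook and eye below 0.017 m and value of joint flap below 0.03 rad), for 0.1 s.
At the end, for the whole second after the job is handed in: The flap is shut (under 0.04 rad) and still, and the pole lies flat on the green mat, its centre within 80 mm along and 50 mm across of the mat's centre, released and at rest (all of step 1 and value of joint flap below 0.04 rad and velocity of joint flap between -0.05 and 0.05 rad/s); the robot touches nothing.
It fails at once if the robot itself touches the screen or flap (over 2 N) (contact force between any of the fingers, the arm and screen above 2 N).
It fails at once if the pole wrenches the screen or flap (over 35 N) (contact force between pole and screen above 35 N).
It fails at once if a bottle, beaker, flask or jar is shifted by more than 25 mm or tipped over (distance of any of bottle1_mid, bottle2_mid, beaker1_mid, beaker2_mid, flask_mid, jar_mid from where it was at the start of the episode above 0.025 m or angle between any of bottle1_mid, bottle2_mid, beaker1_mid, beaker2_mid, flask_mid, jar_mid's own z axis and vertical above 0.4 rad).
It also fails if it takes over 67 s, if anything falls off the work surface, if the arm or the gripper's body presses on something with over 40 N, if the wrist force passes 120 N, or if a joint passes its speed limit or range.

ROBOT

A 6-joint arm with a two-finger parallel gripper is mounted at the origin on the work surface. World frame = base frame: x ahead of the robot, y to its left, z up, the work surface at z = 0. Lengths are in mm, angles in degrees, forces in N, time in s.
With the tool pointing down it reaches from about 300 to 850 mm from the base axis. Payload 4.2 kg.
Tool frame: the origin (TCP) lies midway between the tips of the shut fingers; the grasp point (between the pads) lies 19 mm behind it; y points along the fingers, z is the direction in which the jaws open and shut, and the axes are right-handed (so a half turn about y gives the same grasp; the last joint's range is limited). The gripper opens to 91 mm and grips with 3 to 60 N. Pads are 32 mm wide; open, the fingers measure 118 mm over their backs; the gripper's body (76 mm by 178 mm) begins 60 mm behind the grasp point.
Start: joints at [-75.86, 18.312, 89.639, -0, 72.044, -1.146], TCP at [151.599, -554.672, 213.976] pointing down, gripper open.
Joint ranges: [-177.97, 177.97], [-48.28, 115.42], [12.27, 149.76], [-77.06, 257.06], [2.81, 150.46], [-146.56, 146.56]. Speed limits (degrees/s): [147.25, 147.25, 180, 180, 180, 180].

INTERFACE

Orientations are given as [roll, pitch, yaw] about the fixed x, y, z axes, in that order (R = Rz(yaw) Ry(pitch) Rx(roll)).
In Python, from workcell import env gives the robot as it stands.
- The arm moves only by the shell command python3 -m handwheel 'ROWS' [FORCE]. ROWS is JSON, a list of rows, each a list of 3 entries, a list of its own where there are three numbers: the opening, from 0 (shut) to 1 (fully open), then the shift along the tool's x, y, z in mm, then the turn, a rotation vector about the tool's x, y, z in degrees. A call has exactly 10 rows; each row shifts and turns the commanded pose from where the row before left it, along the tool's axes as they then stand; what a row does not reach is not made up. A row lasts 1/12 s, in which the tool goes at most 41.7 mm and 7.16 degrees, less where a joint would pass 70% of its speed; a pose out of reach is approached as far as the arm can. A call is refused whole if a number of a shift passes 41.7 or a number of a turn 7.16, either way. A call with a gripper value outside its range is refused whole. The fingers move at their own pace and stop on an object; FORCE is the grip in N (left out, the last holds). Time passes only in rows, so rows that do not move let the fingers close, or fill a call up. It gives the time, the measured TCP pose, the force and the opening at its end, in the units of the state.
- env.state(): the state, without advancing time (a new reading comes with each control period).
- env.grab_frame(name): name is "side" or "top" or "wrist"; returns the picture (400x640x3 uint8, red, green, blue); there is no depth.
- env.camera_info(name): a dict with "fx", "fy", "cx", "cy" (pixels), "camera_from_world" (4x4, takes a point from world to camera coordinates); the wrist camera has in their place "mount" (4x4, takes a point from camera to tool coordinates, whose origin is the TCP and whose axes are the tool frame's). Camera axes: x right, y down, z forward; pixel columns grow to the right and rows downward; lengths in mm; the calibration is good to about 2 mm. The wrist camera is an equidistant fisheye: a pixel r from the principal point sees the ray r / f radians off the axis. A picture is of the moment at which its call begins: read the wrist's pose just before it. camera_info takes no time and is no camera call.
- env.job_done(): hands the job in, once; it reports no verdict.
Trained networks look in the newest picture that a camera, given by its name, has taken for a name from the list of things; names that differ only in an ending like _2 or _b are one class to them, and where a whole thing is asked for, a point or a joint stands for the part that bears it (a point fixed in the world has none). Each returns a list of dicts, best first, with "p" (0 to 1); they miss things now and then, are a little off and sometimes report something else, mostly with a low value. They report only what shows in the picture. A call takes as long as a camera call.
- env.masks_of(camera, label): "region" (400x640 bool, what is visible of it) and "location" ([column, row] in pixels, amid what is visible of it).
The state is a dict: "time_s": time; "qpos": joint angles; "qvel": joint speeds; "effort": joint torques, N m; "ee_pos": TCP position; "ee_rot": TCP orientation; "force": force on the tool from outside, world axes, zero at the start; "torque": the same for the moment, N m; "gripper_width": finger opening in mm.
Only numpy, scipy, OpenCV 4.12 (cv2) and the standard library are available. Lean on these libraries where they do the work, as an engineer would, in place of code of your own. Each camera call takes 0.05 s, during which the arm holds its last target.

## Working session

There is one attempt and no reset: what is moved stays moved. The work goes in short steps, Python scripts to look and compute and a shell command to move; the robot and the scene stay as the last step left them, time stands still between calls to the robot, and variables do not carry over. Pictures are saved under pics/ and viewed, and the job is handed in when it is done.

```bash
ls; mkdir -p pics
python3 - <<'E'
from workcell import env
import cv2,numpy as np
print(env.state())
for n in ["side","top","wrist"]:
    im=env.grab_frame(n); cv2.imwrite(f"pics/{n}0.png",im[:,:,::-1])
    print(n,env.camera_info(n))
E
```

```text
pics
{'time_s': 0.0, 'qpos': array([-7.58592345e+01,  1.83519331e+01,  8.97073175e+01, -1.13499249e-03,
        7.20433214e+01, -1.14585469e+00]), 'qvel': array([ 0.05937175, -0.08264094,  0.01005346, -0.00730953, -0.00206904,
        0.12541613]), 'effort': array([-6.85918531e-04, -4.12465131e+01, -2.31970382e+01,  7.26385647e-02,
        4.55761829e-02, -1.56778574e-04]), 'ee_pos': array([ 151.46787176, -554.16172807,  213.11117927]), 'ee_rot': array([-9.01025730e+01,  9.72328836e-04, -1.64713030e+02]), 'force': array([ 0.09168553,  0.7282883 , -0.0515477 ]), 'torque': array([-0.03140087, -0.02847116,  0.02207389]), 'gripper_width': 91.28037075054985}
side {'fx': 472.6342397341172, 'fy': 472.6342397341172, 'cx': 323.05753140086347, 'cy': 183.8984799813332, 'camera_from_world': array([[-9.00288141e-01, -4.35286979e-01, -2.55114077e-03,
         5.52346043e+02],
       [-2.75059706e-01,  5.73418777e-01, -7.71707887e-01,
         3.02710978e+02],
       [ 3.37377267e-01, -6.94057744e-01, -6.35972034e-01,
         1.09115591e+03],
       [ 0.00000000e+00,  0.00000000e+00,  0.00000000e+
[... 263 characters left out ...]
83e-01, -1.79735155e-02, -1.06332385e-01,
         5.99037141e+02],
       [ 1.06206038e-01,  7.84650367e-03, -9.94313185e-01,
         1.28864093e+03],
       [ 0.00000000e+00,  0.00000000e+00,  0.00000000e+00,
         1.00000000e+00]])}
wrist {'fx': 309.70691628693146, 'fy': 309.70691628693146, 'cx': 317.7097874548344, 'cy': 200.98302820546385, 'mount': array([[ 3.04490103e-04,  9.59269505e-01,  2.82492344e-01,
        -8.02442768e+01],
       [-6.08215963e-04, -2.82492128e-01,  9.59269424e-01,
        -1.71015004e+02],
       [ 9.99999769e-01, -4.63904399e-04,  4.97426969e-04,
        -1.27813733e+00],
       [ 0.00000000e+00,  0.00000000e+00,  0.00000000e+00,
         1.00000000e+00]])}
```

View pics/side0.png

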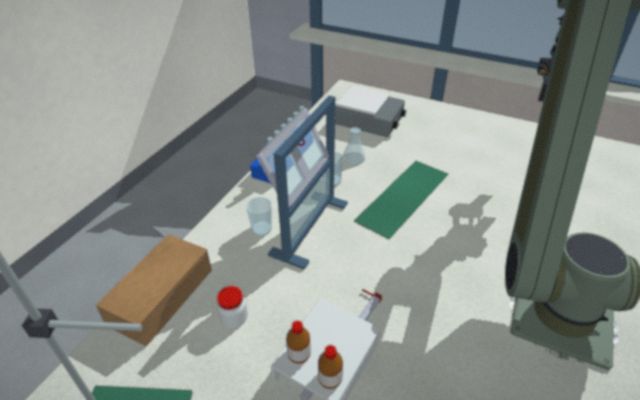

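View pics/top0.png

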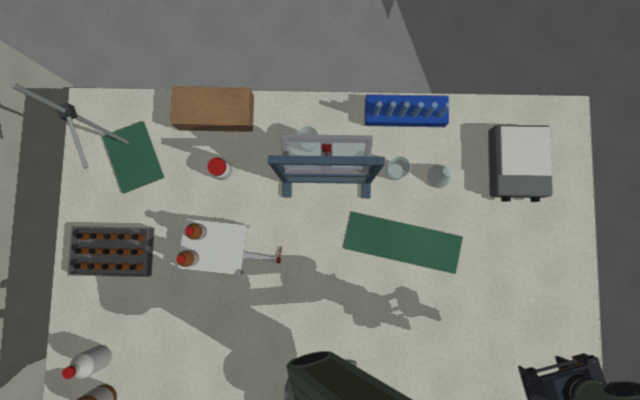

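View pics/wrist0.png

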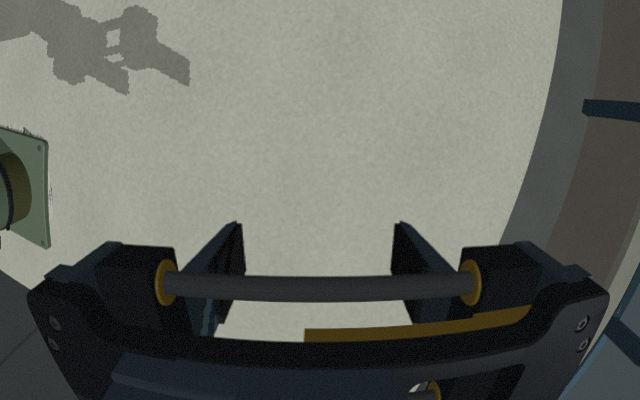

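```bash
cat > h.py <<'E'
from workcell import env
import cv2,numpy as np
from scipy.spatial.transform import Rotation as R
def ray(cam,px):
    i=env.camera_info(cam); T=np.array(i["camera_from_world"]);Rm,t=T[:3,:3],T[:3,3]
    d=np.array([(px[0]-i["cx"])/i["fx"],(px[1]-i["cy"])/i["fy"],1.])
    return -Rm.T@t, Rm.T@d
def atz(cam,px,z):
    o,d=ray(cam,px); return o+d*(z-o[2])/d[2]
def proj(cam,p):
    i=env.camera_info(cam); T=np.array(i["camera_from_world"]);q=T[:3,:3]@np.asarray(p,float)+T[:3,3]
    return np.array([i["fx"]*q[0]/q[2]+i["cx"],i["fy"]*q[1]/q[2]+i["cy"]])
def wpose(s=None):
    s=s or env.state(); return np.array(s["ee_pos"]),R.from_euler('xyz',s["ee_rot"],degrees=True).as_matrix()
def wproj(p,s):
    i=env.camera_info("wrist"); e,Rm=wpose(s); M=np.array(i["mount"])
    c=M[:3,:3].T@(Rm.T@(np.asarray(p,float)-e)-M[:3,3])
    th=np.arctan2(np.hypot(c[0],c[1]),c[2]); ph=np.arctan2(c[1],c[0])
    return np.array([i["cx"]+i["fx"]*th*np.cos(ph),i["cy"]+i["fx"]*th*np.sin(ph)])
def wray(px,s):
    i=env.camera_info("wrist"); e,Rm=wpose(s); M=np.array(i["mount"])
    v=np.array([px[0]-i["cx"],px[1]-i["cy"]])/i["fx"]; th=np.hypot(*v)
    d=np.array([*(v/th*np.sin(th)),np.cos(th)])
    return Rm@M[:3,3]+e, Rm@(M[:3,:3]@d)
def watz(px,z,s):
    o,d=wray(px,s); return o+d*(z-o[2])/d[2]
def tri(rays):
    A=0;b=0
    for o,d in rays:
        d=d/np.linalg.norm(d);P=np.eye(3)-np.outer(d,d);A=A+P;b=b+P@o
    return np.linalg.solve(A,b)
def crop(im,c0,r0,c1,r1,k,name):
    cv2.imwrite(name,cv2.resize(im[r0:r1,c0:c1,::-1],None,fx=k,fy=k,interpolation=cv2.INTER_CUBIC))
E
python3 - <<'E'
from h import *
t=env.grab_frame("top"); s=env.grab_frame("side")
crop(t,230,200,310,300,6,"pics/tp.png"); crop(t,250,120,410,210,5,"pics/tf.png")
crop(s,240,80,370,280,3,"pics/sf.png");crop(s,330,270,410,330,6,"pics/sp.png")
for cam in ["top","side"]:
    for n in ["pole_centre","hook","pole_grip","riser","mat","eye","flap","flap_hinge","bottle1_mid","beaker1_mid","flask_mid","jar_mid"]:
        r=env.masks_of(cam,n)
        print(cam,n,[(round(x["p"],2),np.round(x["location"],1).tolist(),int(x["region"].sum())) for x in r[:3]])
        if n=="mat" and r:
            m=r[0]["region"].astype(np.uint8); b=cv2.boxPoints(cv2.minAreaRect(cv2.findNonZero(m)))
            for p in b: print(p,atz(cam,p,4).round(1))
        if n in("pole_centre","hook","riser") and r:
            m=r[0]["region"].astype(np.uint8); b=cv2.boxPoints(cv2.minAreaRect(cv2.findNonZero(m)));print(b.tolist())
            if n=="riser":
                for p in b: print(p,atz(cam,p,60).round(1))
print(env.state()["time_s"])
E
```

```text
top pole_centre [(0.75, [267.0, 257.7], 322)]
[[244.0, 246.0], [282.0, 246.0], [282.0, 263.0], [244.0, 263.0]]
top hook [(0.68, [262.5, 255.9], 203), (0.6, [324.4, 147.0], 2641)]
[[243.3108367919922, 257.3648986816406], [244.2513885498047, 251.4081268310547], [279.6324462890625, 256.9945983886719], [278.69189453125, 262.95135498046875]]
top pole_grip [(0.5, [264.6, 258.0], 241)]
top riser [(0.82, [217.7, 246.4], 2561)]
[[177.69674682617188, 269.3360900878906], [182.41806030273438, 217.4016571044922], [246.52459716796875, 223.22952270507812], [241.80328369140625, 275.1639404296875]]
[177.69675 269.3361 ] [369.4 438.8  60. ]
[182.41806 217.40166] [524.7 433.1  60. ]
[246.5246  223.22952] [510.7 238.3  60. ]
[241.80328 275.16394] [355.9 246.5  60. ]
top mat [(0.82, [402.2, 242.5], 4485)]
[341.6623  248.81123] [438.6 -51.7   4. ]
[350.38574 210.10101] [560.4 -77.5   4. ]
[463.95624 235.69435] [ 486.6 -433.8    4. ]
[455.2328  274.40457] [ 366.5 -404.9    4. ]
top eye [(0.64, [325.5, 149.9], 2586), (0.31, [397.2, 167.9], 486)]
top flap [(0.61, [324.2, 146.7], 2529)]
top flap_hinge [(0.79,
[... 1095 characters left out ...]
9587] [360.1 456.3  60. ]
side mat [(0.82, [401.8, 199.9], 3196)]
[353.50006 219.5    ] [557.  -80.3   4. ]
[424.00006 149.00003] [ 476.4 -499.5    4. ]
[451.50006 176.50003] [ 356.1 -392.1    4. ]
[381.00006 247.     ] [450.5 -15.1   4. ]
side eye [(0.97, [296.0, 160.5], 2773)]
side flap [(0.73, [298.6, 158.0], 2776)]
side flap_hinge [(0.81, [300.3, 173.2], 7788), (0.2, [369.0, 308.6], 420)]
side bottle1_mid [(0.71, [300.1, 339.8], 830), (0.2, [235.7, 305.6], 1079), (0.18, [257.1, 214.7], 841)]
side beaker1_mid [(0.49, [340.6, 164.4], 274)]
side flask_mid [(0.97, [356.6, 148.3], 599)]
side jar_mid [(0.68, [233.0, 300.3], 1028), (0.56, [328.7, 367.9], 857), (0.46, [298.0, 160.3], 2548)]
1.45
```

View pics/tp.png

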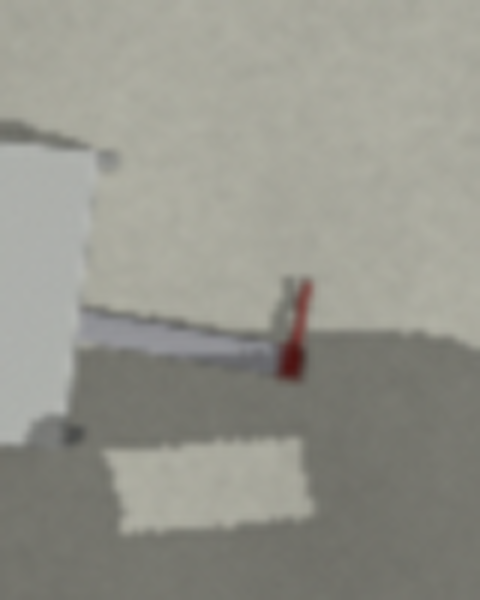

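View pics/tf.png

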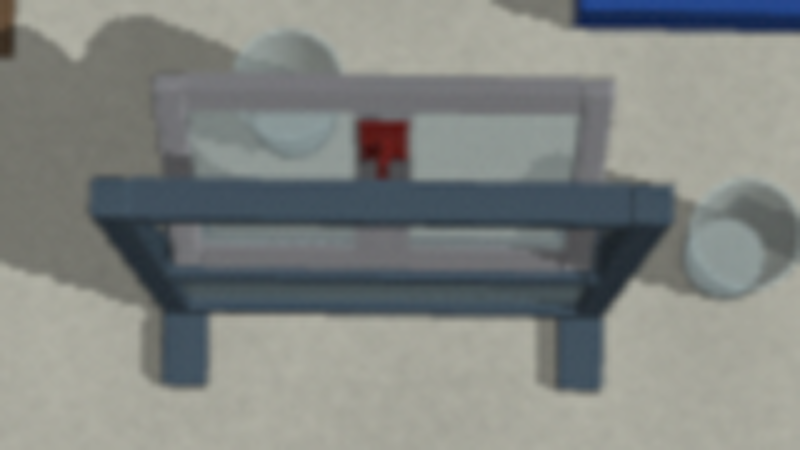

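View pics/sf.png

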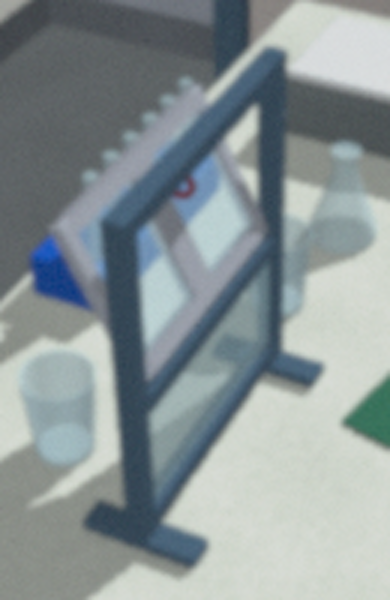

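View pics/sp.png

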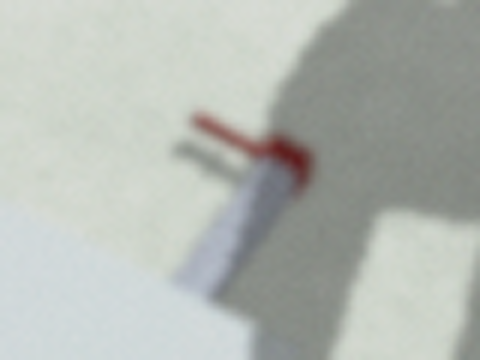

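Run:
```python
from h import *
for n,p,z in [("end",(278.7,260.2),16),("endtop",(277.7,259.7),16),("tip",(281,246.7),8),("exit",(243.5,254.8),16)]: print(n,atz("top",p,z).round(1))
f=lambda a,b:(330+a/6,270+b/6)
print("side end",atz("side",f(288,158),12).round(1),"tip",atz("side",f(193,118),8).round(1),"exit",atz("side",f(212,295),8).round(1))
print("eye",tri([ray("side",(240+182/3,80+187/3)),ray("top",(326.8,150))]).round(1))
g=lambda a,b:(250+a/5,120+b/5)
for n,p,z in [("TL",(92,180),345),("TR",(670,188),345),("FL",(98,222),345),("FR",(664,226),345),("footLl",(162,385),8),("footLr",(207,385),8),("footRl",(557,390),8),("footRr",(602,390),8)]: print(n,atz("top",g(*p),z).round(1))
k=lambda a,b:(240+a/3,80+b/3)
for n,p,z in [("topL",(108,212),345),("topR",(272,50),345),("footLfront",(205,550),5),("footRfr",(320,372),5)]: print("side",n,atz("side",k(*p),z).round(1))
```

```text
end [400.2 142.8  16. ]
endtop [401.7 145.9  16. ]
tip [441.7 137.7   8. ]
exit [414.7 252.3  16. ]
side end [399.5 143.9  12. ] tip [441.6 139.    8. ] exit [403.8 212.9   8. ]
eye [684.   -3.8 278.6]
TL [660.4 137.9 345. ]
TR [ 661.4 -137.9  345. ]
FL [640.2 134.4 345. ]
FR [ 643.  -135.1  345. ]
footLl [597.6 137.9   8. ]
footLr [598.1 109.5   8. ]
footRl [ 599.  -111.5    8. ]
footRr [ 599.5 -139.9    8. ]
side topL [660.7 130.2 345. ]
side topR [ 654.5 -130.5  345. ]
side footLfront [597.6 119.2   5. ]
side footRfr [ 600.1 -130.9    5. ]
```

```bash
python3 -m handwheel '[[1,[-30,0,0],[0,-6.78,0]],[1,[-30,0,0],[0,-6.78,0]],[1,[-30,0,0],[0,-6.78,0]],[1,[-30,0,0],[0,-6.78,0]],[1,[-30,0,0],[0,-6.78,0]],[1,[-30,0,0],[0,-6.78,0]],[1,[-30,0,0],[0,-6.78,0]],[1,[-30,0,0],[0,-6.78,0]],[1,[-30,0,0],[0,-6.78,0]],[1,[-30,0,0],[0,-6.78,0]]]' 60
```

```text
time_s: 2.28
ee_pos: [349.8, -350.7, 213.9]
ee_rot: [-90.0, -0.0, -96.6]
force: [0.1, 0.2, 0.9]
gripper_width: 91.2
```

```bash
python3 -m handwheel '[[1,[-39,0,0],[0,0,0]],[1,[-39,0,0],[0,0,0]],[1,[-39,0,0],[0,0,0]],[1,[-39,0,-1],[0,0,0]],[1,[-39,0,-1],[0,0,0]],[1,[-39,3,-1],[0,0,0]],[1,[-39,5,-1],[0,0,0]],[1,[-39,5,-1],[0,0,0]],[1,[-39,5,0],[0,0,0]],[1,[-39,5,0],[0,0,0]]]'
python3 - <<'E'
from h import *
s=env.state();im=env.grab_frame("wrist");cv2.imwrite("pics/w2.png",im[:,:,::-1]);print(s["ee_pos"],s["ee_rot"],s["qpos"])
for p in [(400,143,16),(413,252,16),(441.7,138,8)]: print(wproj(p,s))
E
```

```text
time_s: 3.12
ee_pos: [390.7, 37.8, 191.1]
ee_rot: [-89.9, 0.0, -96.9]
force: [1.2, -0.8, -0.2]
gripper_width: 91.3
[390.69236887  37.80103451 191.11814663] [-8.99221047e+01  4.16010441e-03 -9.69185412e+01] [ 3.85645589e+00  2.68356935e+00  1.13193767e+02 -1.16510940e-02
  6.40453642e+01  1.07800921e+01]
[314.63607701  90.52325764]
[314.45307133  -2.20285289]
[351.9870865   91.38806364]
```

View pics/w2.png

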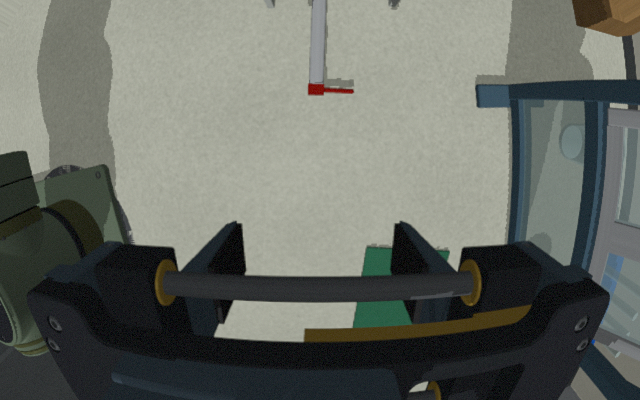

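Run:
```python
from h import *
im=cv2.imread("pics/w2.png");crop(im[:,:,::-1],280,0,380,110,6,"pics/w2c.png")
```

```text
(no output)
```

View pics/w2c.png

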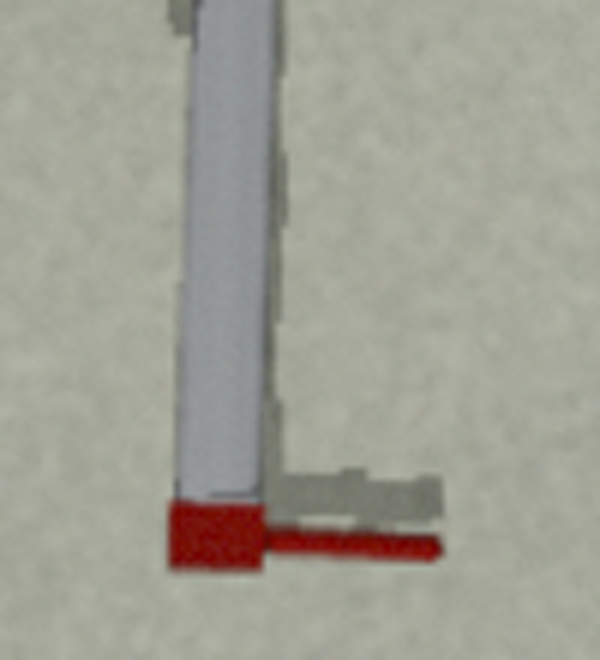

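Run:
```python
from h import *
s=env.state()
q=lambda a,b:(280+a/6,a*0+b/6)
a=watz(q(216,535),16,s);b=watz(q(233,30),16,s);t=watz(q(441,548),8,s);c=watz(q(221,495),16,s)
print(a,b,t,c); d=c-b; print(np.degrees(np.arctan2(d[1],d[0])), d); d=t-a;print(np.degrees(np.arctan2(d[1],d[0])))
```

```text
[401.27085153 151.75565677  16.        ] [415.86844167 249.93475742  16.        ] [443.01080893 145.57768553   8.        ] [403.04829178 159.10399431  16.        ]
-98.03384498717365 [-12.8201499  -90.83076311   0.        ]
-8.419277466141535
```

```bash
python3 -m handwheel '[[1,[-36,0,-1.3],[0,1.3,0]],[1,[-36,10,-1.3],[0,0,0]],[1,[-36,15,-1.3],[0,0,0]],[1,[-35,20,-1.3],[0,0,0]],[1,[0,30,0],[0,0,0]],[1,[0,30,0],[0,0,0]],[1,[0,30,0],[0,0,0]],[1,[0,25,0],[0,0,0]],[1,[0,15,0],[0,0,0]],[1,[0,5,0],[0,0,0]]]'
```

```text
time_s: 4.0
ee_pos: [403.8, 177.5, 8.8]
ee_rot: [-90.2, -0.1, -98.2]
force: [0.6, -0.5, 0.2]
gripper_width: 91.0
```

```bash
python3 -m handwheel '[[1,[0,3,1.5],[0,0,0]],[1,[0,2,0],[0,0,0]],[0,[0,0,0],[0,0,0]],[0,[0,0,0],[0,0,0]],[0,[0,0,0],[0,0,0]],[0,[0,0,0],[0,0,0]],[0,[0,0,0],[0,0,0]],[0,[0,0,0],[0,0,0]],[0,[0,0,0],[0,0,0]],[0,[0,0,0],[0,0,0]]]' 40
python3 - <<'E'
from h import *
s=env.state();im=env.grab_frame("wrist");cv2.imwrite("pics/w3.png",im[:,:,::-1]);print(s["ee_pos"],s["ee_rot"],s["qpos"],s["force"])
E
```

```text
time_s: 4.83
ee_pos: [406.8, 178.1, 6.0]
ee_rot: [-90.0, -0.0, -98.2]
force: [-0.4, 0.3, -0.7]
gripper_width: 40.8
[406.83873423 178.08047254   5.97438536] [-8.99928341e+01 -1.04870307e-03 -9.82143166e+01] [ 2.21594419e+01  2.13600791e+01  1.22043186e+02 -7.59620335e-03
  3.65910834e+01  3.03798572e+01] [-0.3575757   0.27899687 -0.73167041]
```

View pics/w3.png

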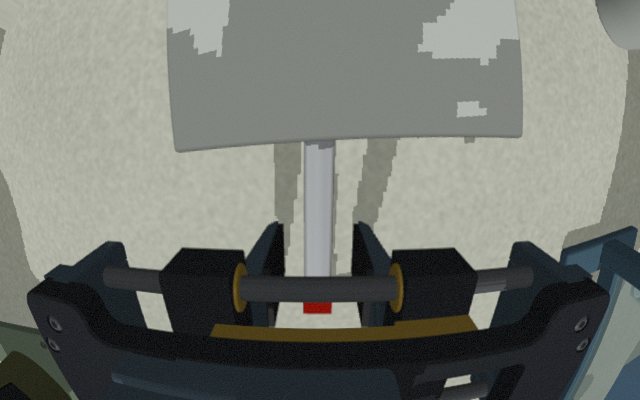

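```bash
python3 -m handwheel '[[0,[0,2.5,0],[0,0,0]],[0,[0,0,0],[0,0,0]],[0,[0,0,0],[0,0,0]],[0,[0,0,0],[0,0,0]],[0,[0,0,0],[0,0,0]],[0,[0,0,0],[0,0,0]],[0,[0,0,0],[0,0,0]],[0,[10,0,0],[0,0,0]],[0,[20,0,0],[0,0,0]],[0,[20,0,0],[0,0,0]]]' 60
```

```text
time_s: 5.72
ee_pos: [399.4, 127.8, 3.4]
ee_rot: [-90.0, -0.0, -98.1]
force: [0.7, 0.3, -1.2]
gripper_width: 15.6
```

```bash
python3 -m handwheel '[[0,[30,0,0],[0,0,0]],[0,[30,0,0],[0,0,0]],[0,[30,0,0],[0,0,0]],[0,[30,0,0],[0,0,0]],[0,[30,0,0],[0,0,0]],[0,[30,0,0],[0,0,0]],[0,[15,-2,0],[0,0,0]],[0,[10,-8,0],[0,0,0]],[0,[10,-12,0],[0,0,0]],[0,[0,-12,0],[0,0,0]]]'
python3 - <<'E'
from h import *
s=env.state();im=env.grab_frame("side");crop(im,220,120,420,320,3,"pics/s4.png");print(s["ee_pos"],s["ee_rot"],s["torque"],s["force"])
im=env.grab_frame("wrist");cv2.imwrite("pics/w4.png",im[:,:,::-1])
E
```

```text
time_s: 6.55
ee_pos: [367.9, -85.9, 37.6]
ee_rot: [-90.1, -0.0, -98.3]
force: [-0.7, 1.0, -1.0]
gripper_width: 15.5
[367.87099121 -85.94935126  37.61278044] [-9.00664670e+01 -3.35214296e-02 -9.83357717e+01] [-0.23887281 -0.09026562 -0.04653026] [-0.74318731  0.95164198 -0.96845679]
```

View pics/s4.png

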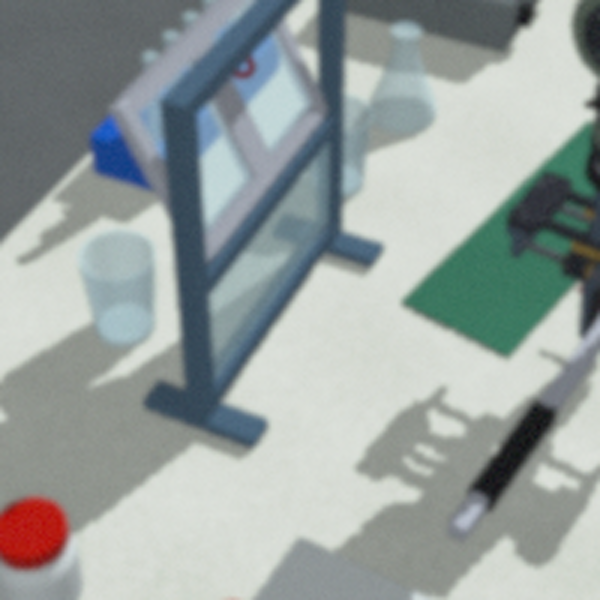

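View pics/w4.png

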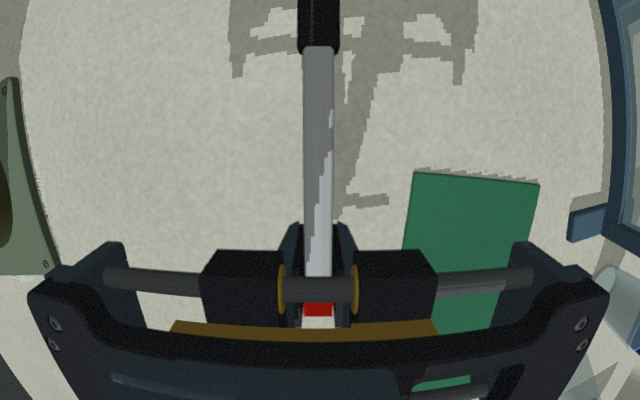

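```bash
python3 -m handwheel '[[0,[26,0,12],[0,0.5,0]],[0,[32,0,14],[0,0.5,0]],[0,[32,0,14],[0,0.5,0]],[0,[32,0,14],[0,0.5,0]],[0,[32,0,14],[0,0.6,0]],[0,[32,0,14],[0,0.6,0]],[0,[32,0,14],[0,0,0]],[0,[28,0,11],[0,0,0]],[0,[11,8,5],[0,0,0]],[0,[0,8,0],[0,0,0]]]'
python3 - <<'E'
from h import *
s=env.state();im=env.grab_frame("side");crop(im,320,100,520,280,4,"pics/s5.png");print(s["ee_pos"],s["ee_rot"],s["torque"],s["force"])
im=env.grab_frame("top");crop(im,320,180,500,300,4,"pics/t5.png")
E
```

```text
time_s: 7.48
ee_pos: [435.1, -359.4, 20.4]
ee_rot: [-89.9, -0.1, -101.5]
force: [0.4, -0.1, -1.7]
gripper_width: 15.6
[ 435.12111647 -359.41342811   20.41436541] [-8.98900157e+01 -8.73573544e-02 -1.01528083e+02] [-0.24900485 -0.00791204 -0.00639606] [ 0.35559814 -0.09459822 -1.74713398]
```

View pics/s5.png

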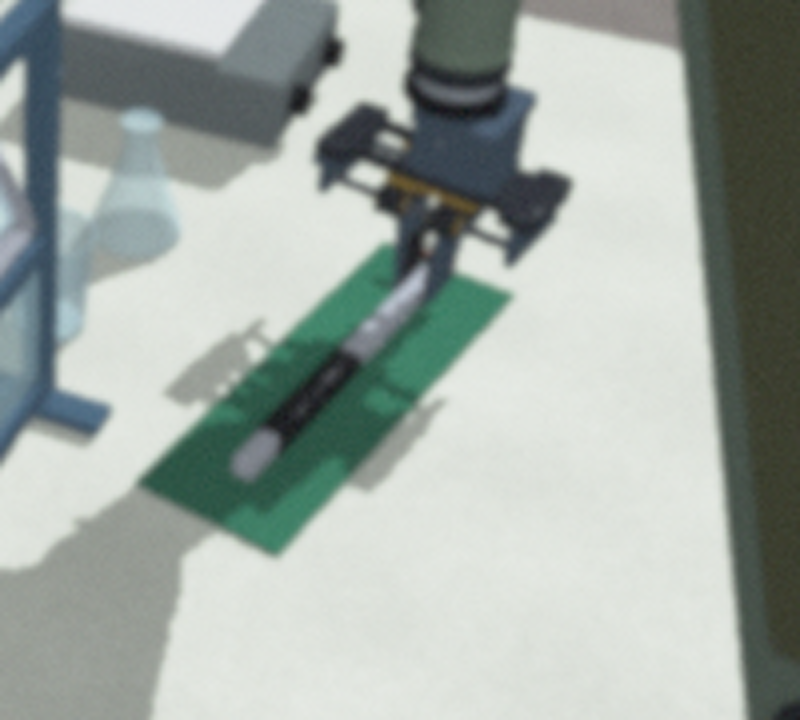

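View pics/t5.png

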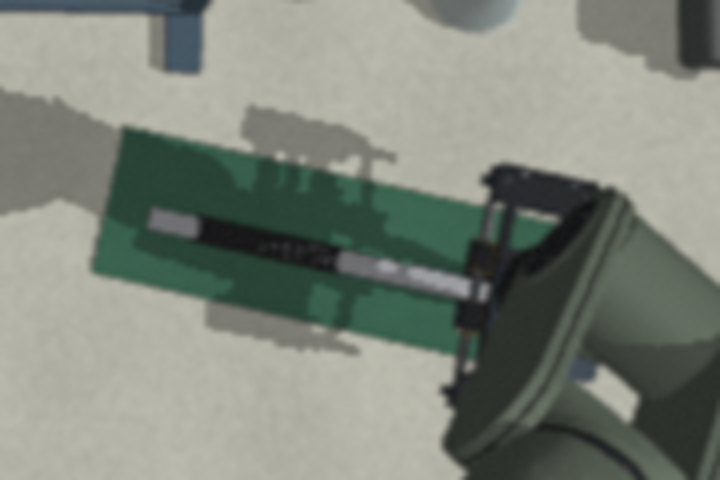

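```bash
python3 -m handwheel '[[0,[0,4,0],[0,0,0]],[0,[0,4,0],[0,0,0]],[0,[0,3,0],[0,0,0]],[0,[0,1.5,0],[0,0,0]],[0,[0,0,0],[0,0,0]],[0.5,[0,0,0],[0,0,0]],[0.5,[0,0,0],[0,0,0]],[0.5,[0,0,0],[0,0,0]],[0.5,[0,0,0],[0,0,0]],[0.5,[0,0,0],[0,0,0]]]'
```

```text
time_s: 8.42
ee_pos: [434.5, -356.8, 9.2]
ee_rot: [-90.0, -0.0, -101.4]
force: [-0.5, -0.3, 0.1]
gripper_width: 44.7
```

```bash
python3 -m handwheel '[[0.5,[0,-15,0],[0,0,0]],[0.5,[0,-30,0],[0,0,0]],[0.5,[0,-30,0],[0,0,0]],[0.5,[-30,-10,0],[0,0,0]],[0.5,[-40,0,0],[0,0,0]],[0.5,[-40,0,0],[0,0,0]],[0.5,[-30,0,0],[0,0,0]],[0.5,[0,0,0],[0,0,0]],[0.5,[0,0,0],[0,0,0]],[0.5,[0,0,0],[0,0,0]]]'
python3 - <<'E'
from h import *
s=env.state();im=env.grab_frame("side");crop(im,320,100,520,280,4,"pics/s6.png");print(s["ee_pos"],s["ee_rot"],s["torque"],s["force"])
im=env.grab_frame("wrist");cv2.imwrite("pics/w6.png",im[:,:,::-1])
E
```

```text
time_s: 9.25
ee_pos: [462.4, -219.9, 94.2]
ee_rot: [-90.0, -0.0, -101.4]
force: [0.7, 0.4, 0.8]
gripper_width: 45.6
[ 462.36235925 -219.91620969   94.16703391] [-8.99589807e+01 -3.99755213e-02 -1.01385364e+02] [-0.02043651 -0.07005733  0.00904039] [0.71266261 0.37529571 0.75231877]
```

View pics/s6.png

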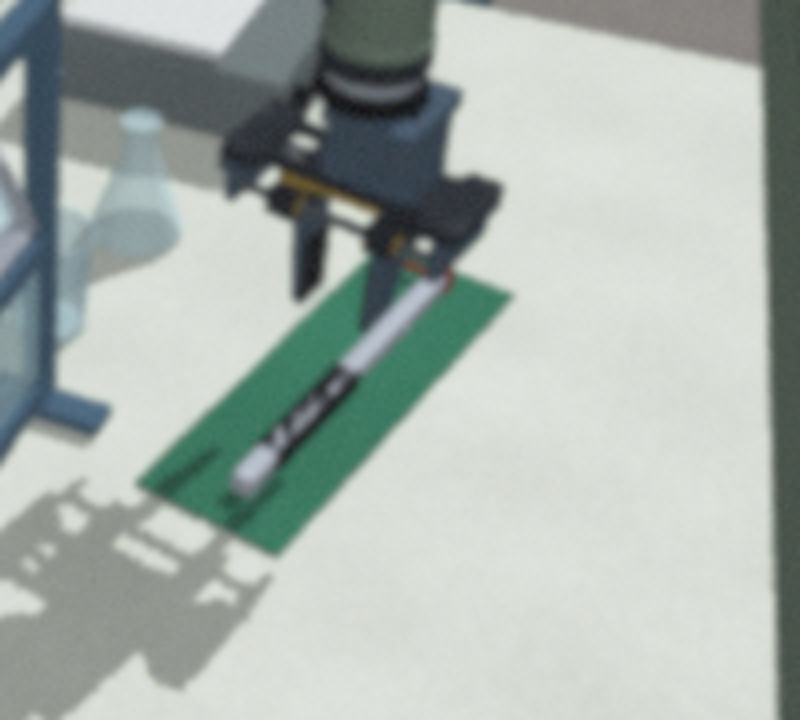

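View pics/w6.png

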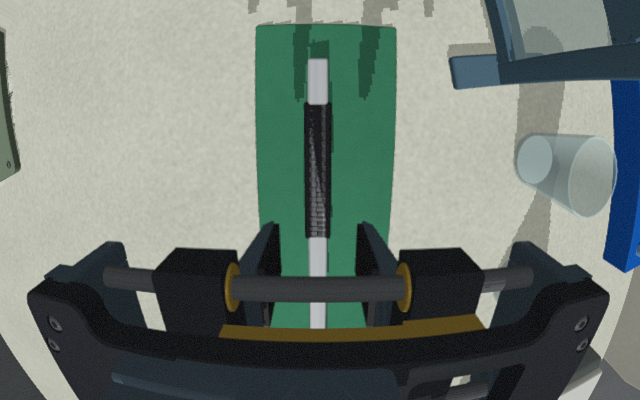

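Run:
```python
from h import *
s=env.state();e,Rm=wpose(s)
for p in [(317,237),(317.5,102),(317.5,58)]:
    w=watz(p,20,s);print(w.round(1),(Rm.T@(w-e)).round(1))
print(atz("side",(320+240/4,100+475/4),20),atz("side",(320+347/4,100+373/4),20))
```

```text
[ 456.6 -243.2   20. ] [23.2 74.  -1. ]
[ 479.5 -133.    20. ] [-89.3  73.9  -0.5]
[486.5 -98.5  20. ] [-124.5   73.9   -0.5]
[485.97377376 -99.25162582  20.        ] [ 453.02082439 -235.55609637   20.        ]
```

```bash
python3 -m handwheel '[[0.5,[-3,20,-0.7],[0,0,0]],[0.5,[0,25,0],[0,0,0]],[0.5,[0,25,0],[0,0,0]],[0.5,[0,12,0],[0,0,0]],[0.5,[0,5,0],[0,0,0]],[0,[0,0,0],[0,0,0]],[0,[0,0,0],[0,0,0]],[0,[0,0,0],[0,0,0]],[0,[0,0,0],[0,0,0]],[0,[0,0,0],[0,0,0]]]' 60
```

```text
time_s: 10.18
ee_pos: [462.8, -217.0, 8.0]
ee_rot: [-89.9, -0.1, -101.4]
force: [0.2, 0.0, 1.8]
gripper_width: 21.5
```

```bash
python3 -m handwheel '[[0,[0,0,0],[0,0,0]],[0,[0,0,0],[0,0,0]],[0,[0,0,0],[0,0,0]],[0,[0,-10,0],[0,0,0]],[0,[0,-20,0],[0,0,0]],[0,[0,-30,0],[0,0,0]],[0,[0,-30,0],[0,0,0]],[0,[0,-30,0],[0,0,0]],[0,[0,-30,0],[0,0,0]],[0,[0,-30,0],[0,0,0]]]' 60
python3 - <<'E'
from h import *
s=env.state();im=env.grab_frame("side");crop(im,250,50,450,230,4,"pics/s7.png");print(s["ee_pos"],s["ee_rot"],s["torque"],s["force"])
im=env.grab_frame("top");crop(im,260,120,460,270,4,"pics/t7.png")
E
```

```text
time_s: 11.02
ee_pos: [461.2, -215.7, 188.6]
ee_rot: [-90.0, 0.0, -101.4]
force: [1.3, 0.2, -1.8]
gripper_width: 21.7
[ 461.24666926 -215.71984786  188.64167366] [-9.00475773e+01  2.85799653e-02 -1.01402331e+02] [-0.03012566 -0.11437734  0.00623697] [ 1.31432823  0.20183636 -1.80514404]
```

View pics/s7.png

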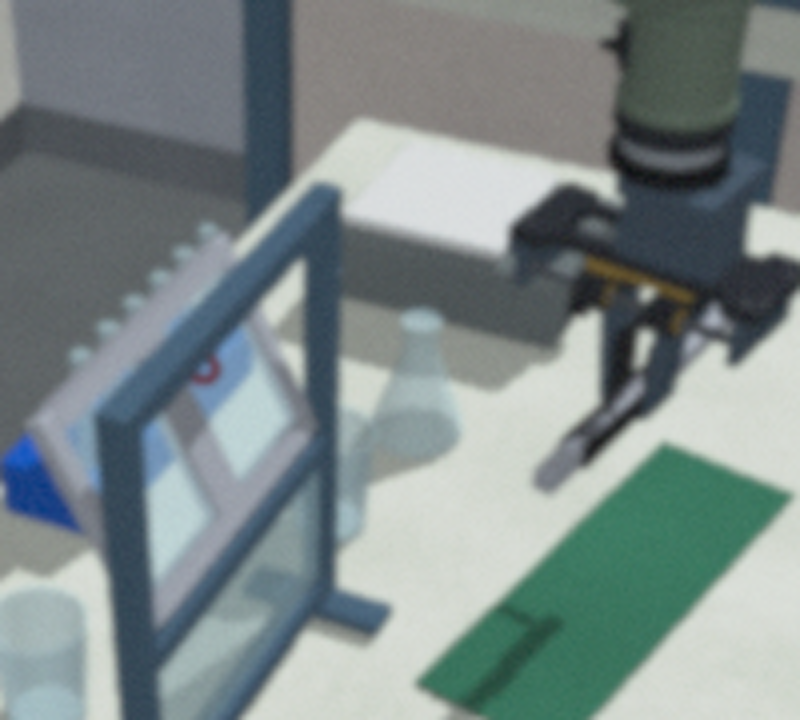

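View pics/t7.png

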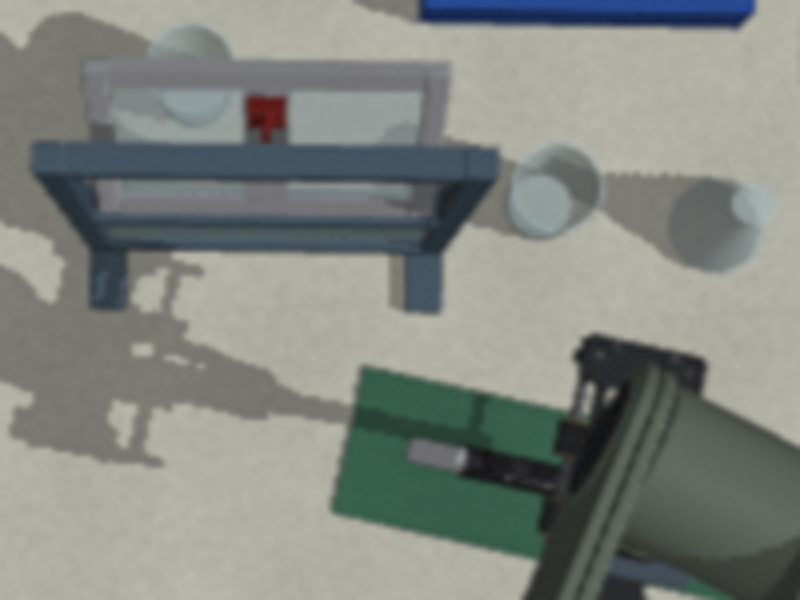

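Run:
```python
from h import *
from scipy.optimize import least_squares
def eye(th,y,hx): return np.array([hx+115*np.sin(th)-32*np.cos(th),y,170+115*np.cos(th)+32*np.sin(th)])
for hx in (648,651,654):
    r=least_squares(lambda v:proj("side",eye(v[0],v[1],hx))-np.array([301.3,141.8]),[.6,0])
    e=eye(*r.x,hx);print(hx,r.x,r.cost,e.round(1),proj("top",e))
```

```text
648 [0.44424541 4.1447263 ] 2.7464981276174747e-26 [668.5   4.1 287.6] [324.62135418 158.33407605]
651 [0.41552928 4.83641921] 4.104656626126471e-19 [668.1   4.8 288.1] [324.34277999 158.43769985]
654 [0.38758006 5.39004778] 2.0194839173657902e-27 [667.8   5.4 288.6] [324.11959562 158.52071979]
```

Run:
```python
from h import *
from scipy.optimize import least_squares
def pt(th,y,hx,u,f): return np.array([hx+u*np.sin(th)-f*np.cos(th),y,170+u*np.cos(th)+f*np.sin(th)])
for w in (.3,1):
  def res(v):
    th,y,hx=v
    return np.concatenate([w*(proj("side",pt(th,y,hx,115,32))-[301.3,141.8]),proj("top",pt(th,y,hx,115,4))-[326.6,148.2],[(hx-651)/2]])
  r=least_squares(res,[.6,0,651]);print(r.x,r.fun.round(2),pt(*r.x,115,32),proj("top",pt(*r.x,115,15)),
   [proj("top",pt(r.x[0],yy,r.x[2],150,0)).round(1) for yy in(-116,116)])
```

```text
[ 4.47992625e-01 -1.94420954e-01  6.50988988e+02] [-0.13 -0.37 -0.04  0.06 -0.01] [ 6.71959867e+02 -1.94420954e-01  2.87512647e+02] [326.48282292 151.67598649] [array([373.2, 139. ]), array([280.1, 137.5])]
[4.39980268e-01 7.84526121e-01 6.50877241e+02] [-0.22 -0.99 -0.43  0.39 -0.06] [670.9059047    0.78452612 287.67689938] [326.0905157  152.03040146] [array([373.2, 139.4]), array([280.1, 137.9])]
```

```bash
python3 -m handwheel '[[0,[-16,-9,0],[0,-4,0]],[0,[-16,-10,0],[0,-7.1,0]],[0,[-16,-10,0],[0,-7.1,0]],[0,[-16,-10,0],[0,-7.1,0]],[0,[-16,-10,0],[0,-7.1,0]],[0,[-16,-10,0],[0,-7.1,0]],[0,[-16,-10,0],[0,-7.1,0]],[0,[-16,-10,0],[0,-7.1,0]],[0,[-10,-10,0],[0,-7.1,0]],[0,[-10,-6,0],[0,-7.1,0]]]' 60
```

```text
time_s: 11.95
ee_pos: [423.9, -80.3, 282.0]
ee_rot: [-90.0, 0.1, -33.1]
force: [0.1, -0.1, -1.3]
gripper_width: 21.8
```

```bash
python3 -m handwheel '[[0,[-8,0,0],[0,-7.1,0]],[0,[-8,0,0],[0,-7.1,0]],[0,[-8,0,0],[0,-7.1,0]],[0,[-3,0,0],[0,-7.1,0]],[0,[0,0,0],[0,-4,0]],[0,[0,0,0],[0,0,0]],[0,[0,0,0],[0,0,0]],[0,[0,0,0],[0,0,0]],[0,[0,0,0],[0,0,0]],[0,[0,0,0],[0,0,0]]]' 60
python3 - <<'E'
from h import *
s=env.state();im=env.grab_frame("side");crop(im,270,70,430,210,5,"pics/s8.png");print(s["ee_pos"],s["ee_rot"],s["torque"],s["force"])
im=env.grab_frame("top");crop(im,280,120,420,240,5,"pics/t8.png")
e,Rm=wpose(s);h=e+Rm@np.array([174,-4,25]);print(h,proj("side",h),proj("top",h))
E
```

```text
time_s: 12.78
ee_pos: [400.5, -70.1, 281.7]
ee_rot: [-90.0, 0.0, -1.2]
force: [0.1, 0.0, -1.8]
gripper_width: 21.6
[400.45697208 -70.09212534 281.74107761] [-8.99964998e+01  2.78022869e-02 -1.15441225e+00] [ 0.07931526 -0.14979242  0.01928886] [ 0.06921183  0.01500663 -1.7546865 ]
[574.92724449 -48.60304875 285.65817238] [345.98854648 140.78112789] [345.0063453 195.6909487]
```

View pics/s8.png

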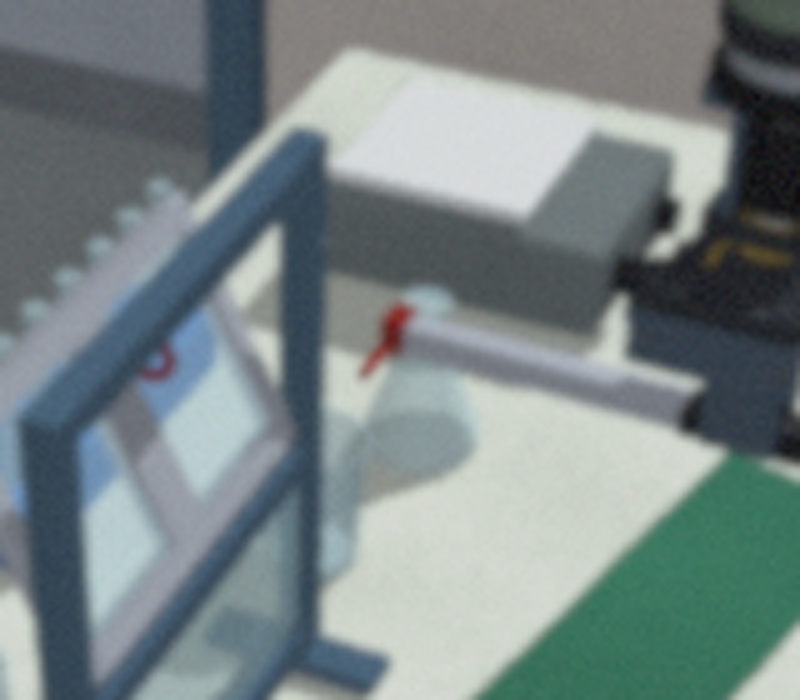

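View pics/t8.png

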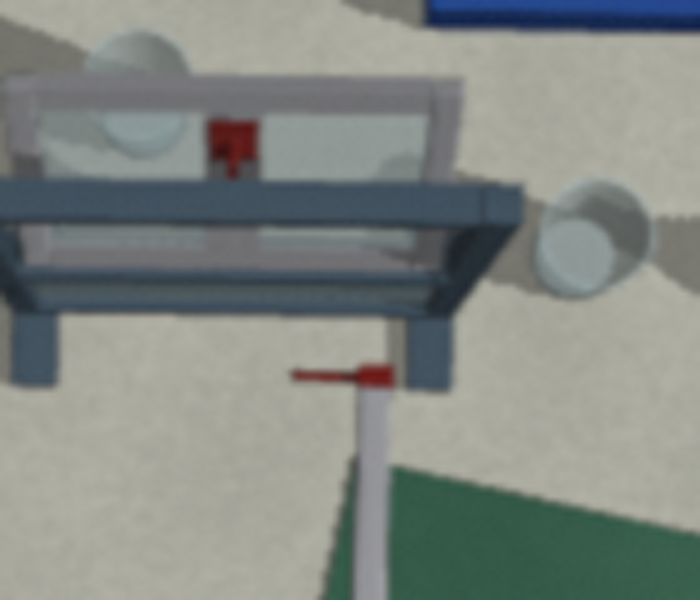

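```bash
python3 -m handwheel '[[0,[5,-1,0],[0,-1.2,0]],[0,[15,-1,0],[0,0,0]],[0,[15,0,0],[0,0,0]],[0,[15,0,0],[0,0,0]],[0,[15,0,0],[0,0,0]],[0,[15,0,0],[0,0,0]],[0,[12,0,0],[0,0,0]],[0,[5,0,0],[0,0,0]],[0,[0,0,0],[0,0,0]],[0,[0,0,0],[0,0,0]]]' 60
cat > look.py <<'E'
from h import *
import sys
k=sys.argv[1]
s=env.state();im=env.grab_frame("side");crop(im,270,100,370,180,8,f"pics/s{k}.png");print(s["ee_pos"].round(1),s["ee_rot"].round(2),"T",s["torque"].round(2),"F",s["force"].round(2))
im=env.grab_frame("top");crop(im,290,130,390,200,8,f"pics/t{k}.png")
e,Rm=wpose(s);h=e+Rm@np.array([174,-4,25]);print("hook",h.round(1),(proj("side",h)-[270,100])*8,(proj("top",h)-[290,130])*8, "tip",(proj("side",e+Rm@np.array([174,-4,43.]))-[270,100])*8)
E
python3 look.py 9
```

```text
time_s: 13.72
ee_pos: [497.2, -70.0, 283.7]
ee_rot: [-90.0, 0.1, 0.1]
force: [-1.1, -0.2, -1.8]
gripper_width: 21.4
[497.2 -70.  283.7] [-9.e+01  7.e-02  1.e-01] T [ 0.13 -0.1   0.03] F [-1.07 -0.16 -1.77]
hook [671.1 -44.7 287.5] [317.04498092 251.44281369] [432.16390272 221.30954737] tip [290.28588304 280.76013947]
```

View pics/s9.png

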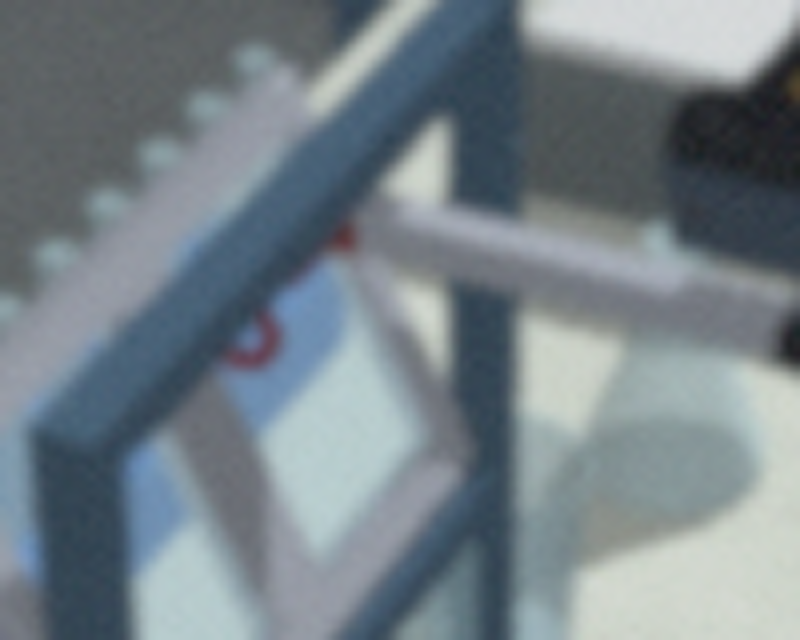

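View pics/t9.png

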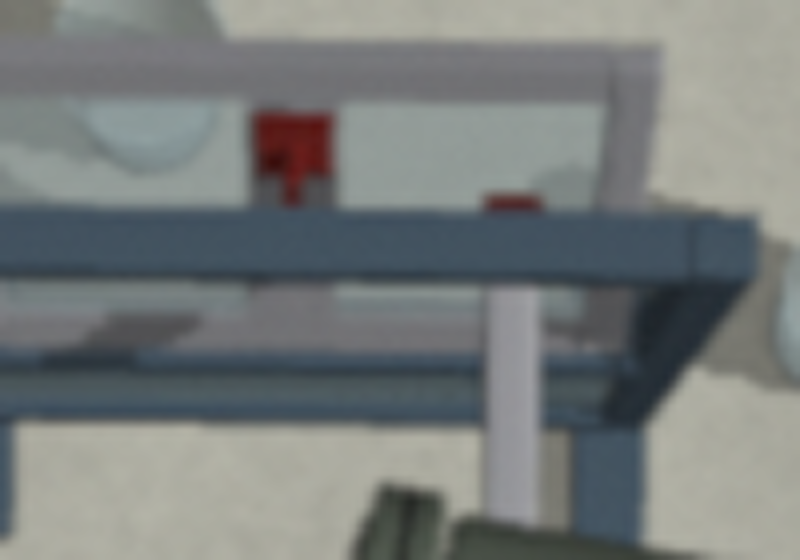

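```bash
cat > ov.py <<'E'
from h import *
import sys
k=sys.argv[1];th,y,hx=map(float,sys.argv[2:5])
up=np.array([np.sin(th),0,np.cos(th)]);n=np.array([-np.cos(th),0,np.sin(th)])
H=np.array([hx,y,170]);c=H+115*up+32*n
for cam,f,o in(("side",f"pics/s{k}.png",(270,100)),("top",f"pics/t{k}.png",(290,130))):
    im=cv2.imread(f)
    for r in(9.5,15.5):
        P=[(proj(cam,c+r*(np.cos(a)*up+np.sin(a)*n))+.5-o)*8 for a in np.linspace(0,6.283,60)]
        cv2.polylines(im,[np.int32(P)],True,(0,255,255),1)
    for v in(150,):
        P=[(proj(cam,H+v*up+[0,d,0])+.5-o)*8 for d in(-116,116)]
        cv2.line(im,*[tuple(int(q) for q in p) for p in P],(0,255,0),1)
    cv2.imwrite(f"pics/o{cam}{k}_{sys.argv[5]}.png",im)
print(c)
E
python3 ov.py 9 .448 0 651 a
```

```text
[671.97174626   0.         287.51249235]
```

View pics/oside9_a.png

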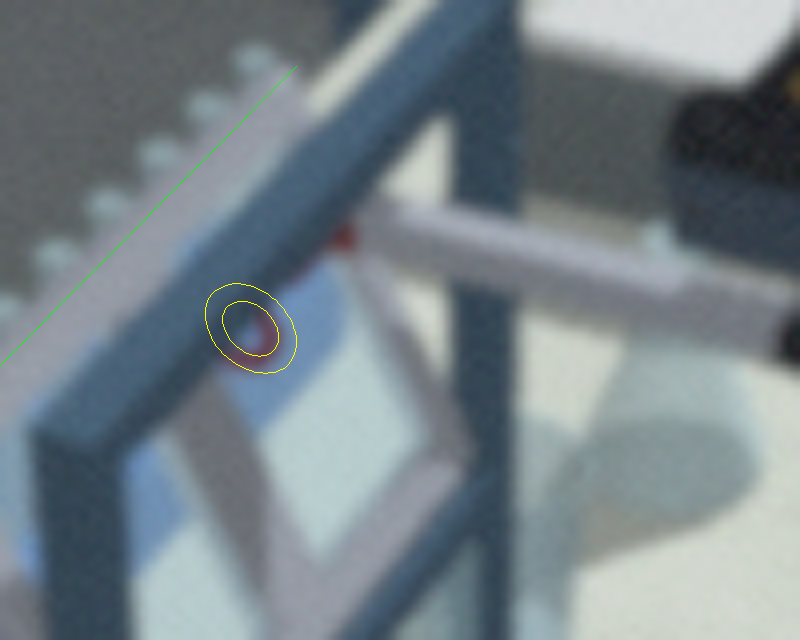

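View pics/otop9_a.png

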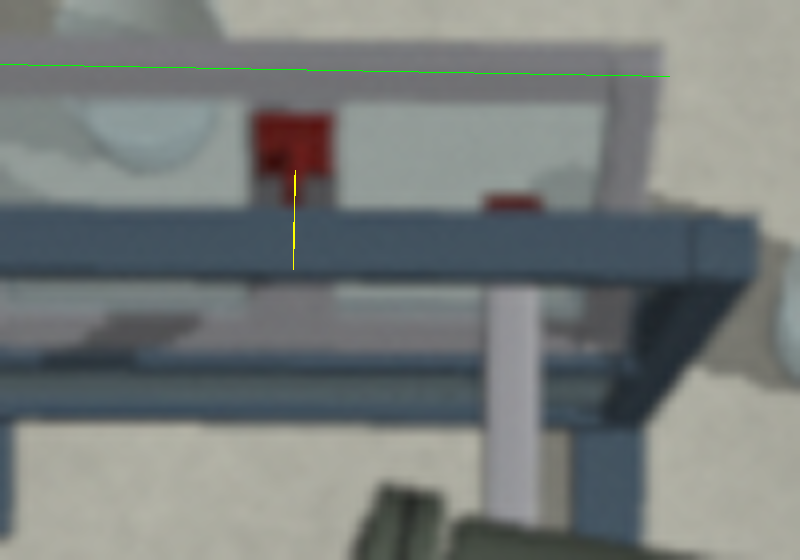

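```bash
python3 ov.py 9 .475 0.5 651 b
python3 - <<'E'
import cv2,numpy as np
a=cv2.imread("pics/oside9_b.png")[220:460,130:370];b=cv2.imread("pics/otop9_b.png")[20:260,180:420]
cv2.imwrite("pics/ob.png",cv2.resize(np.hstack([a,b]),(800,400)))
E
```

```text
[6.75136554e+02 5.00000000e-01 2.86903493e+02]
```

View pics/ob.png

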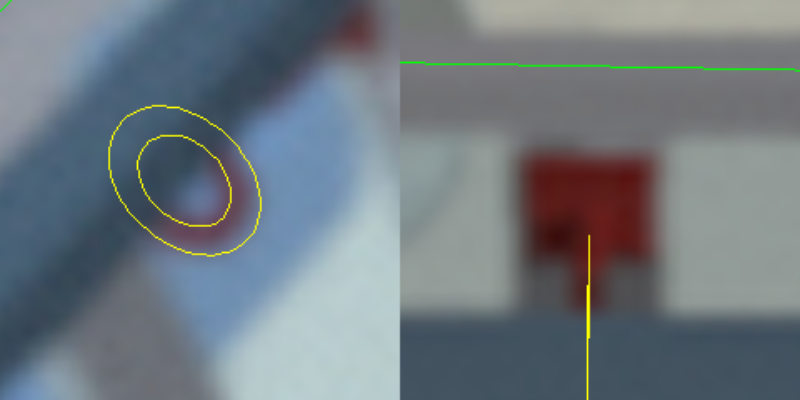

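```bash
python3 -m handwheel '[[0,[4.6,0,0],[0,0,0]],[0,[0,0,2],[0,0,0]],[0,[0,0,3],[0,0,0]],[0,[0,0,3],[0,0,0]],[0,[0,0,3],[0,0,0]],[0,[0,0,3],[0,0,0]],[0,[0,0,3],[0,0,0]],[0,[0,0,3],[0,0,0]],[0,[0,0,3],[0,0,0]],[0,[0,0,0],[0,0,0]]]' 60
python3 look.py 10;python3 ov.py 10 .475 0.5 651 a
```

```text
time_s: 14.65
ee_pos: [502.0, -46.5, 284.0]
ee_rot: [-90.0, 0.0, 0.1]
force: [-0.0, 0.1, -1.4]
gripper_width: 21.3
[502.  -46.5 284. ] [-89.99   0.     0.12] T [ 0.08 -0.11 -0.05] F [-0.04  0.09 -1.39]
hook [676.  -21.1 288. ] [267.47211616 284.97183122] [357.46967517 204.57133006] tip [239.8312571  315.03923911]
[6.75136554e+02 5.00000000e-01 2.86903493e+02]
```

View pics/s10.png

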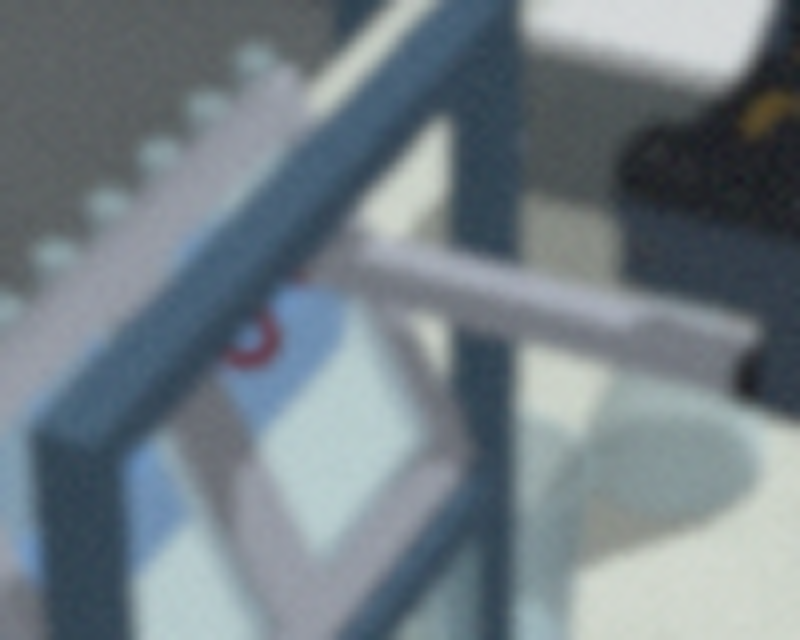

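View pics/t10.png

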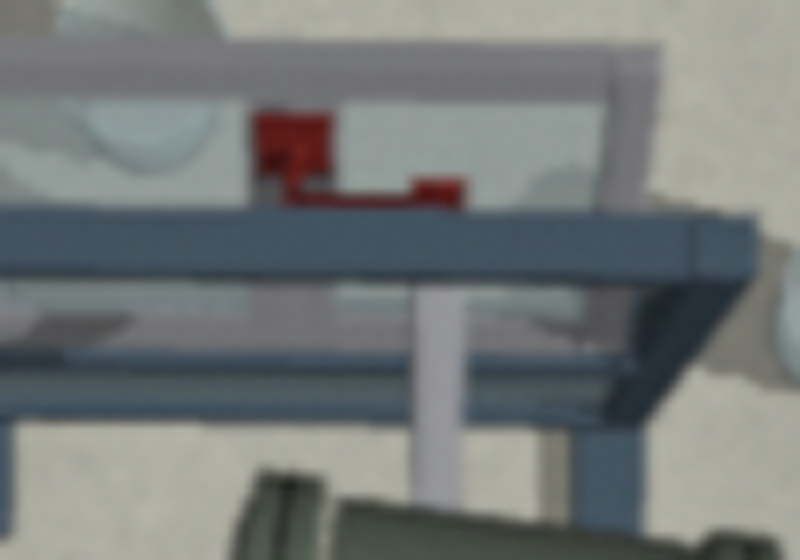

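```bash
python3 -m handwheel '[[0,[0,0,2],[0,0,0]],[0,[0,0,2.5],[0,0,0]],[0,[0,0,2.5],[0,0,0]],[0,[0,0,2.5],[0,0,0]],[0,[0,0,2.5],[0,0,0]],[0,[0,0,2.5],[0,0,0]],[0,[0,0,2.5],[0,0,0]],[0,[0,0,2],[0,0,0]],[0,[0,0,1],[0,0,0]],[0,[0,0,0],[0,0,0]]]' 60
python3 look.py 11
```

```text
time_s: 15.58
ee_pos: [502.0, -26.8, 283.9]
ee_rot: [-90.0, 0.0, 0.1]
force: [0.1, 0.2, -2.0]
gripper_width: 21.2
[502.  -26.8 283.9] [-90.     0.     0.11] T [ 0.02 -0.17  0.02] F [ 0.12  0.15 -1.97]
hook [676.   -1.5 287.9] [237.26173644 317.76587738] [295.32336369 203.5394004 ] tip [208.93858312 348.57249193]
```

View pics/s11.png

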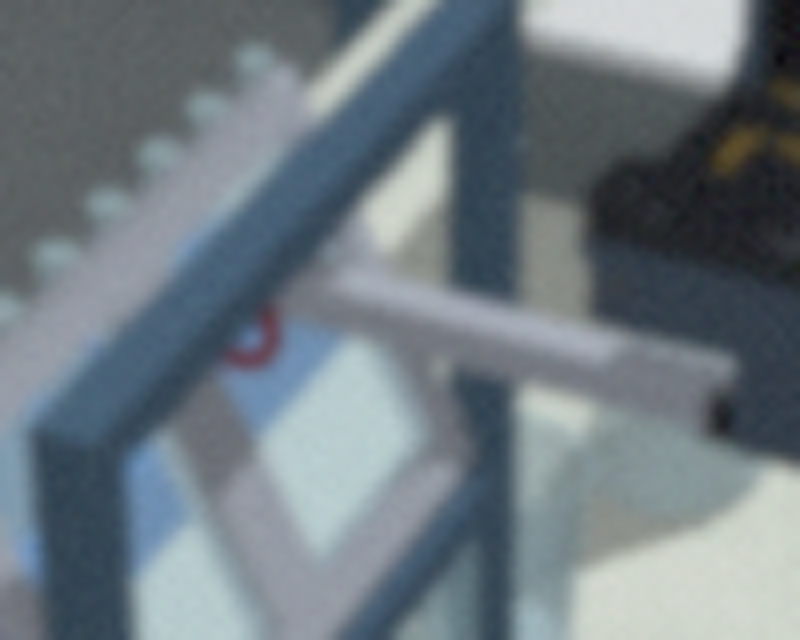

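View pics/t11.png

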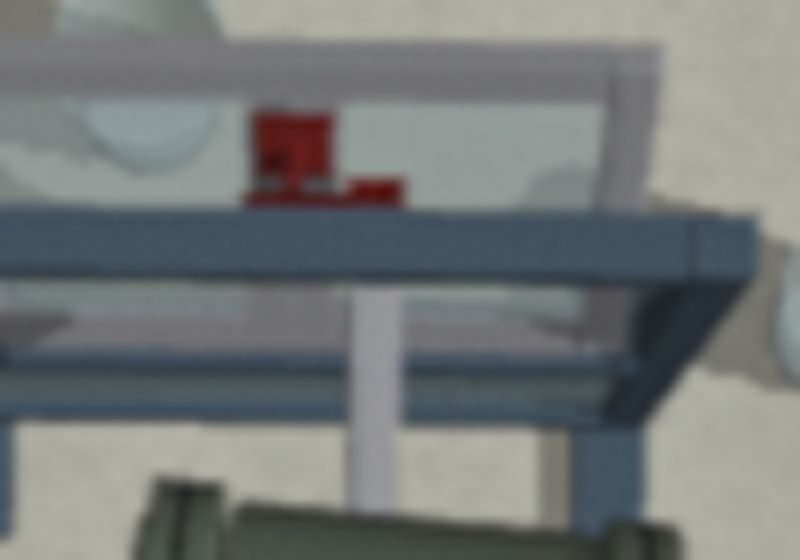

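```bash
python3 -m handwheel '[[0,[-2,0,0],[0,0,0]],[0,[-3,0,0],[0,0,0]],[0,[-3,0,0],[0,0,0]],[0,[-3,0,0],[0,0,0]],[0,[-3,0,0],[0,0,0]],[0,[-3,0,0],[0,0,0]],[0,[-3,0,0],[0,0,0]],[0,[-3,0,0],[0,0,0]],[0,[-3,0,0],[0,0,0]],[0,[-2,0,0],[0,0,0]]]' 60
python3 look.py 12
```

```text
time_s: 16.52
ee_pos: [473.8, -27.1, 284.2]
ee_rot: [-90.0, -0.0, 0.1]
force: [3.1, -1.1, -0.6]
gripper_width: 21.4
[473.8 -27.1 284.2] [-9.001e+01 -3.000e-02  8.000e-02] T [ 0.07 -0.79 -0.06] F [ 3.09 -1.12 -0.58]
hook [647.7  -1.9 288.2] [321.49527663 339.30799401] [294.92238823 291.75516489] tip [293.85523191 370.61726015]
```

View pics/s12.png

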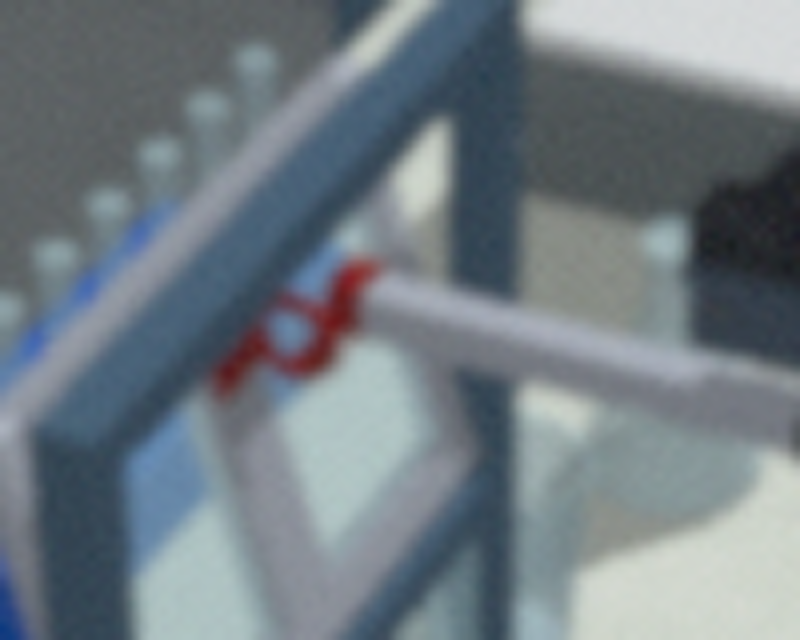

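View pics/t12.png

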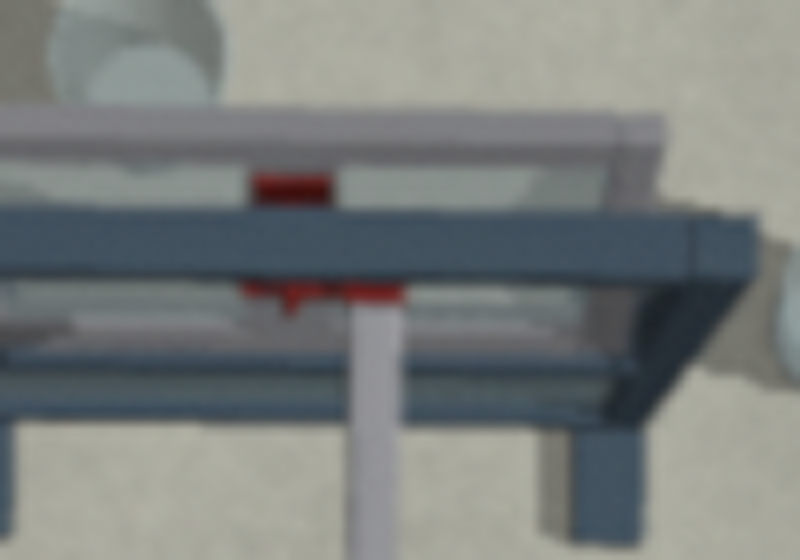

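```bash
python3 -m handwheel '[[0,[-2,0,0],[0,0,0]],[0,[-3,0,0],[0,0,0]],[0,[-3,0,0],[0,0,0]],[0,[-3,0,0],[0,0,0]],[0,[-3,0.5,0],[0,0,0]],[0,[-3,0.5,0],[0,0,0]],[0,[-3,0.5,0],[0,0,0]],[0,[-3,0.5,0],[0,0,0]],[0,[-3,0.5,0],[0,0,0]],[0,[-2,0.5,0],[0,0,0]]]' 60
python3 look.py 13
```

```text
time_s: 17.45
ee_pos: [445.5, -27.1, 280.8]
ee_rot: [-90.0, 0.0, 0.1]
force: [3.7, 0.4, -2.6]
gripper_width: 21.4
[445.5 -27.1 280.8] [-9.e+01  3.e-02  9.e-02] T [ 0.05 -0.53 -0.09] F [ 3.66  0.39 -2.6 ]
hook [619.4  -1.9 284.7] [406.79913221 372.63446794] [293.27672891 382.49962082] tip [379.94154466 404.52097218]
```

View pics/s13.png

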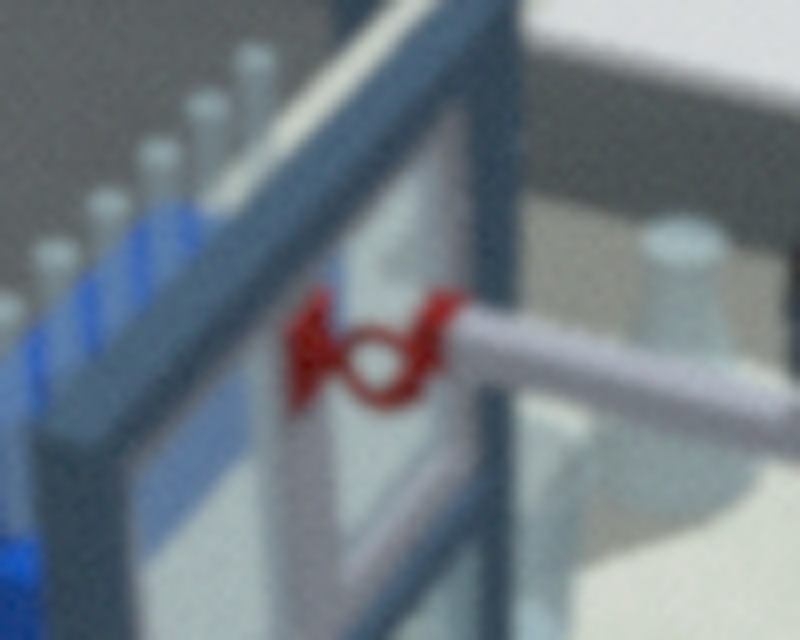

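View pics/t13.png

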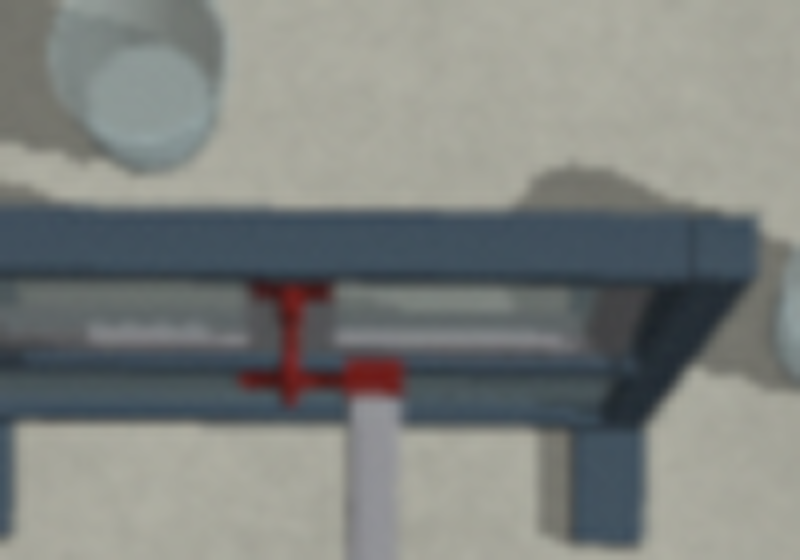

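```bash
python3 -m handwheel '[[0,[-1,0,0],[0,0,0]],[0,[-1,0,0],[0,0,0]],[0,[-1,0,0],[0,0,0]],[0,[-1,0,0],[0,0,0]],[0,[-0.5,0,0],[0,0,0]],[0,[-0.5,0,0],[0,0,0]],[0,[0,0,0],[0,0,0]],[0,[0,0,0],[0,0,0]],[0,[0,0,0],[0,0,0]],[0,[0,0,0],[0,0,0]]]' 60
python3 -c "
from h import *
s=env.state();print(s['ee_pos'],s['force'],s['torque'])"
```

```text
time_s: 18.38
ee_pos: [441.0, -27.2, 280.9]
ee_rot: [-90.0, 0.0, 0.1]
force: [2.1, 0.0, -2.6]
gripper_width: 21.3
[440.95203893 -27.150973   280.86976419] [ 2.05277992  0.02221915 -2.62280885] [ 0.07529316 -0.44608112 -0.00787336]
```

```bash
python3 -m handwheel '[[0,[-0.5,0,0],[0,0,0]],[0,[-0.5,0,0],[0,0,0]],[0,[-0.5,0,0],[0,0,0]],[0,[-0.5,0,0],[0,0,0]],[0,[0,0,0],[0,0,0]],[0,[0,0,0],[0,0,0]],[0,[0,0,0],[0,0,0]],[0,[0,0,0],[0,0,0]],[0,[0,0,0],[0,0,0]],[0,[0,0,0],[0,0,0]]]' 60
python3 look.py 14
```

```text
time_s: 19.22
ee_pos: [439.5, -27.1, 281.0]
ee_rot: [-90.0, -0.1, 0.1]
force: [4.5, 0.4, -2.2]
gripper_width: 21.7
[439.5 -27.1 281. ] [-9.e+01 -6.e-02  9.e-02] T [ 0.2  -0.82 -0.  ] F [ 4.53  0.42 -2.16]
hook [613.5  -1.9 285.2] [424.92321956 376.27801917] [292.89447517 401.06882927] tip [398.215632   408.27169699]
```

View pics/s14.png

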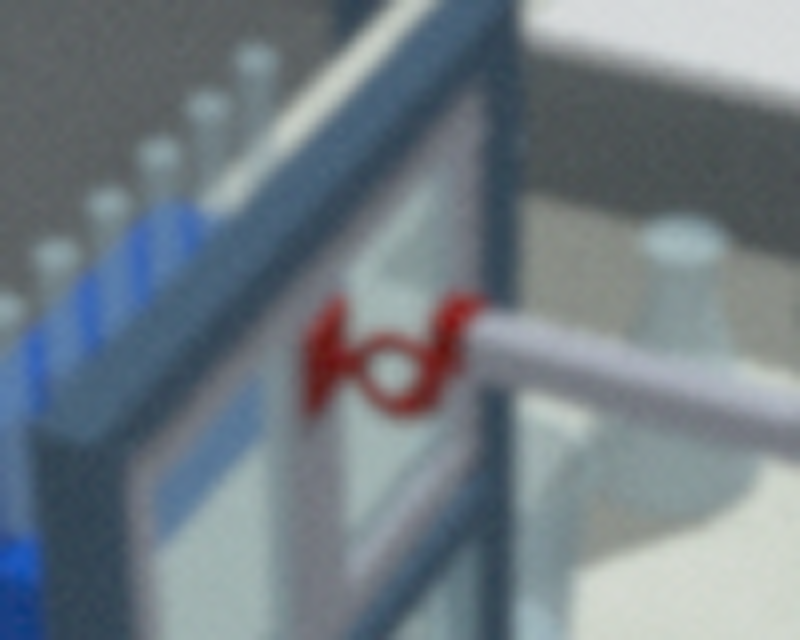

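```bash
python3 -m handwheel '[[0,[-0.5,0,0],[0,0,0]],[0,[-0.5,0,0],[0,0,0]],[0,[-0.5,0,0],[0,0,0]],[0,[0,0,0],[0,0,0]],[0,[0,0,0],[0,0,0]],[0,[0,0,0],[0,0,0]],[0,[0,0,0],[0,0,0]],[0,[0,0,0],[0,0,0]],[0,[0,0,0],[0,0,0]],[0,[0,0,0],[0,0,0]]]' 60
```

```text
time_s: 20.15
ee_pos: [439.3, -27.1, 281.2]
ee_rot: [-90.0, -0.2, 0.1]
force: [8.6, 1.4, -3.8]
gripper_width: 21.8
```

```bash
python3 -m handwheel '[[0,[-0.5,0,0],[0,0,0]],[0,[-0.5,0,0],[0,0,0]],[0,[-0.5,0,0],[0,0,0]],[0,[0,0,0],[0,0,0]],[0,[0,0,0],[0,0,0]],[0,[0,0,0],[0,0,0]],[0,[0,0,0],[0,0,0]],[0,[0,0,0],[0,0,0]],[0,[0,0,0],[0,0,0]],[0,[0,0,0],[0,0,0]]]' 60
python3 look.py 15; python3 ov.py 15 0 0 651 a
```

```text
time_s: 20.98
ee_pos: [439.2, -27.0, 281.3]
ee_rot: [-90.0, -0.4, 0.1]
force: [11.8, 1.5, -6.3]
gripper_width: 21.3
[439.2 -27.  281.3] [-8.998e+01 -4.000e-01  7.000e-02] T [ 0.23 -1.75 -0.15] F [11.77  1.47 -6.35]
hook [613.1  -1.8 286.5] [425.83565576 373.07433192] [292.65637556 401.525754  ] tip [399.0984407  405.03779027]
[619.   0. 285.]
```

View pics/oside15_a.png

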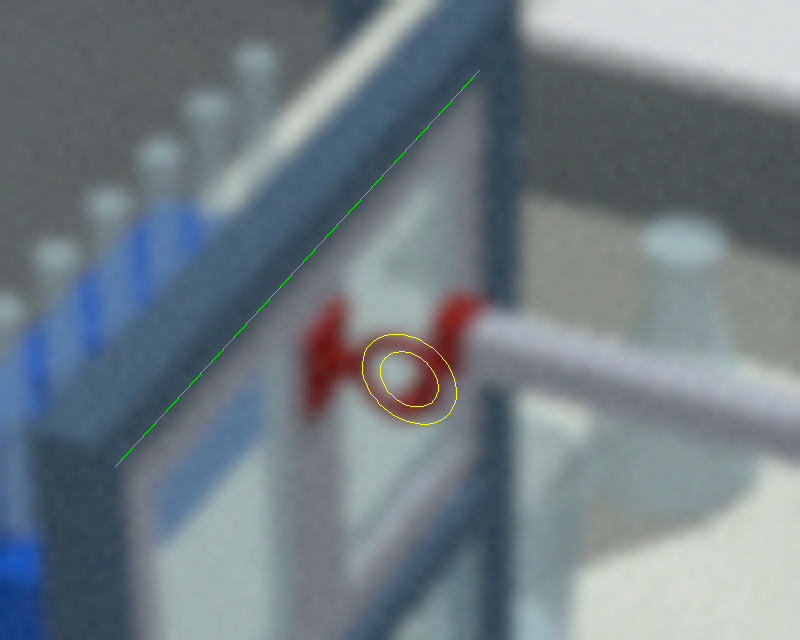

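View pics/otop15_a.png

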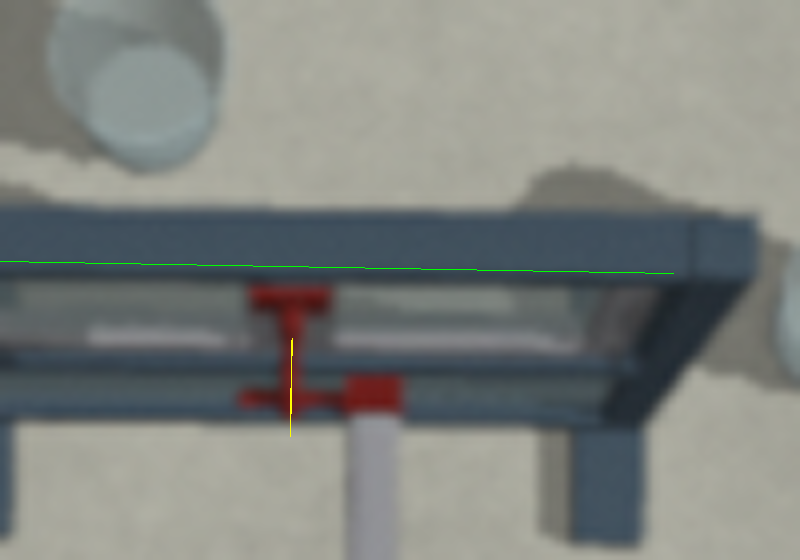

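```bash
python3 -m handwheel '[[0,[1,0,0],[0,0,0]],[0,[1,0,0],[0,0,0]],[0,[1,0,0],[0,0,0]],[0,[1,0,0],[0,0,0]],[0,[1,0,0],[0,0,0]],[0,[1,0,0],[0,0,0]],[0,[1,0,0],[0,0,0]],[0,[1,0,0],[0,0,0]],[0,[0,0,0],[0,0,0]],[0,[0,0,0],[0,0,0]]]' 60
python3 look.py 16
```

```text
time_s: 21.92
ee_pos: [443.8, -27.2, 280.9]
ee_rot: [-90.0, 0.0, 0.1]
force: [0.6, 0.7, -1.1]
gripper_width: 21.6
[443.8 -27.2 280.9] [-9.001e+01  3.000e-02  9.000e-02] T [ 0.14 -0.12 -0.02] F [ 0.64  0.74 -1.15]
hook [617.8  -1.9 284.8] [411.7771788  373.75049289] [293.1947633  387.61472775] tip [384.96605283 405.67036798]
```

View pics/s16.png

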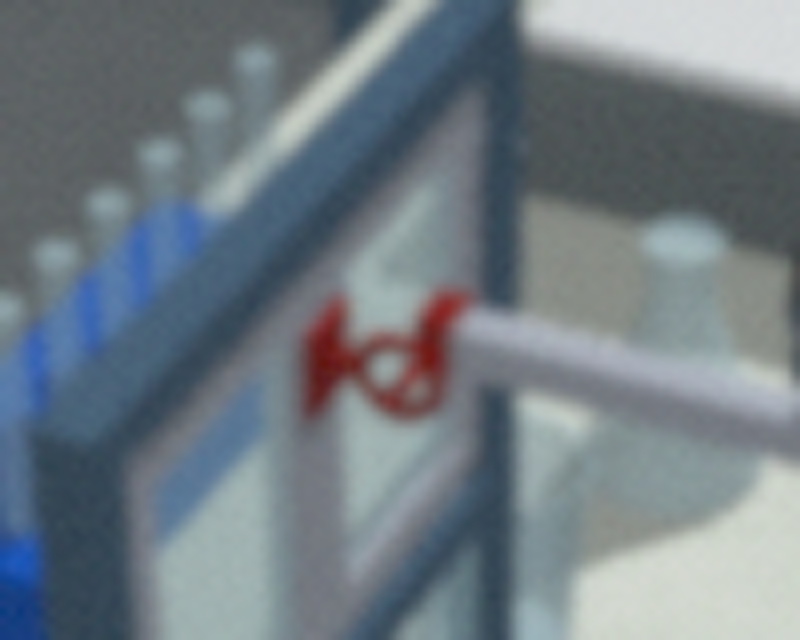

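View pics/t16.png

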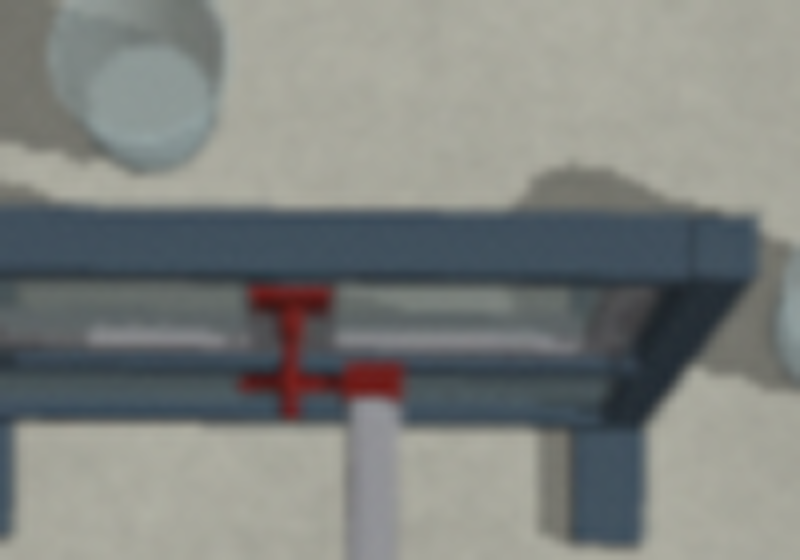

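```bash
python3 -m handwheel '[[0,[0,0,-2],[0,0,0]],[0,[0,0,-4],[0,0,0]],[0,[0,0,-5],[0,0,0]],[0,[0,0,-5],[0,0,0]],[0,[0,0,-5],[0,0,0]],[0,[0,0,-5],[0,0,0]],[0,[0,0,-6],[0,0,0]],[0,[0,0,-6],[0,0,0]],[0,[0,0,-6],[0,0,0]],[0,[0,0,-6],[0,0,0]]]' 60
python3 look.py 17
```

```text
time_s: 22.85
ee_pos: [444.1, -77.9, 280.9]
ee_rot: [-90.0, -0.0, 0.1]
force: [0.1, -0.0, -2.5]
gripper_width: 21.8
[444.1 -77.9 280.9] [-9.001e+01 -0.000e+00  8.000e-02] T [ 0.17 -0.13  0.01] F [ 0.13 -0.01 -2.53]
hook [618.1 -52.6 284.9] [483.7110957  287.02486317] [454.63767661 389.598305  ] tip [458.5001585  317.00833429]
```

View pics/s17.png

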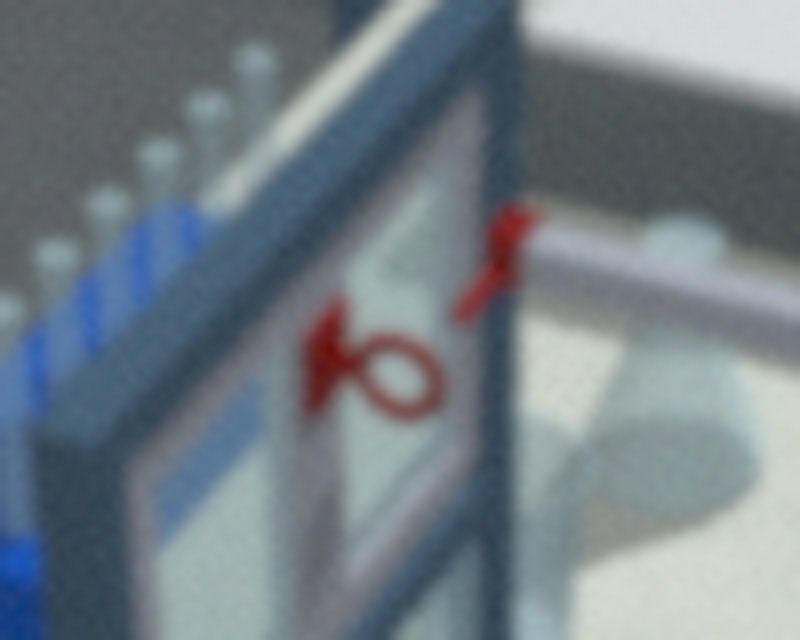

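View pics/t17.png

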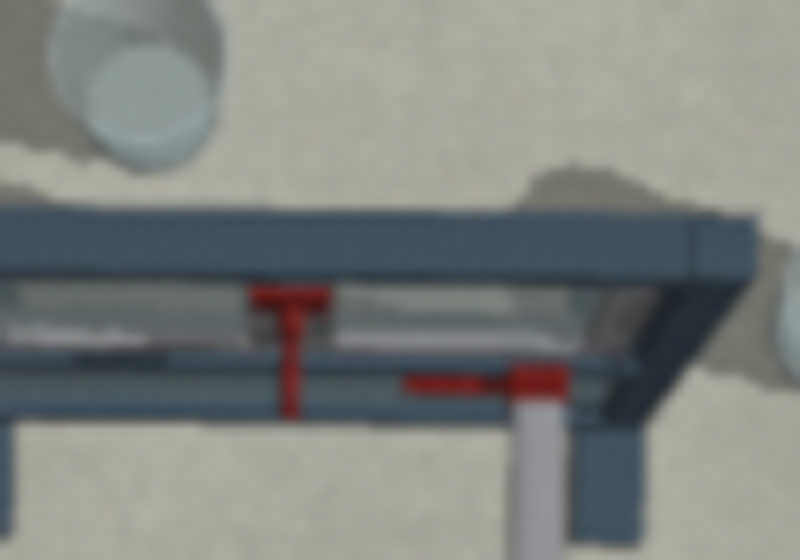

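```bash
python3 -m handwheel '[[0,[-15,0,0],[0,0,0]],[0,[-25,0,0],[0,0,0]],[0,[-15,0,0],[0,3,0]],[0,[0,0,0],[0,7.1,0]],[0,[0,0,0],[0,7.1,0]],[0,[5,0,0],[0,7.1,0]],[0,[8,0,0],[0,7.1,0]],[0,[12,0,0],[0,7.1,0]],[0,[16,8,0],[0,7.1,0]],[0,[16,8,0],[0,7.1,0]]]' 60
```

```text
time_s: 23.78
ee_pos: [436.1, -109.6, 265.3]
ee_rot: [-89.9, -0.1, -52.9]
force: [0.5, -0.2, -0.9]
gripper_width: 21.5
```

```bash
python3 -m handwheel '[[0,[14,15,0],[0,7.1,0]],[0,[14,18,0],[0,7.1,0]],[0,[14,20,0],[0,7.1,0]],[0,[14,20,0],[0,7.1,0]],[0,[14,20,0],[0,7.1,0]],[0,[14,20,0],[0,7.1,0]],[0,[14,20,0],[0,5.8,0]],[0,[12,20,0],[0,0,0]],[0,[0,20,0],[0,0,0]],[0,[0,10,0],[0,0,0]]]' 60
```

```text
time_s: 24.62
ee_pos: [458.0, -212.6, 79.7]
ee_rot: [-90.2, 0.1, -101.1]
force: [-0.4, 0.2, -1.2]
gripper_width: 21.4
```

```bash
python3 -m handwheel '[[0,[3,15,5.5],[0,0,0]],[0,[0,15,0],[0,0,0]],[0,[0,15,0],[0,0,0]],[0,[0,10,0],[0,0,0]],[0,[0,5,0],[0,0,0]],[0,[0,0,0],[0,0,0]],[0,[0,0,0],[0,0,0]],[0,[0,0,0],[0,0,0]],[0,[0,0,0],[0,0,0]],[0,[0,0,0],[0,0,0]]]' 60
python3 - <<'E'
from h import *
s=env.state();im=env.grab_frame("side");crop(im,320,100,520,280,4,"pics/s18.png");print(s["ee_pos"],s["ee_rot"],s["torque"],s["force"])
E
```

```text
time_s: 25.45
ee_pos: [464.5, -216.9, 22.6]
ee_rot: [-89.9, -0.0, -101.0]
force: [0.5, -0.2, -1.2]
gripper_width: 21.6
[ 464.4927652  -216.88129202   22.64632473] [-8.99162175e+01 -2.59447619e-02 -1.01015300e+02] [ 0.01004602 -0.09448294  0.00167012] [ 0.4882487  -0.1916273  -1.24801625]
```

View pics/s18.png

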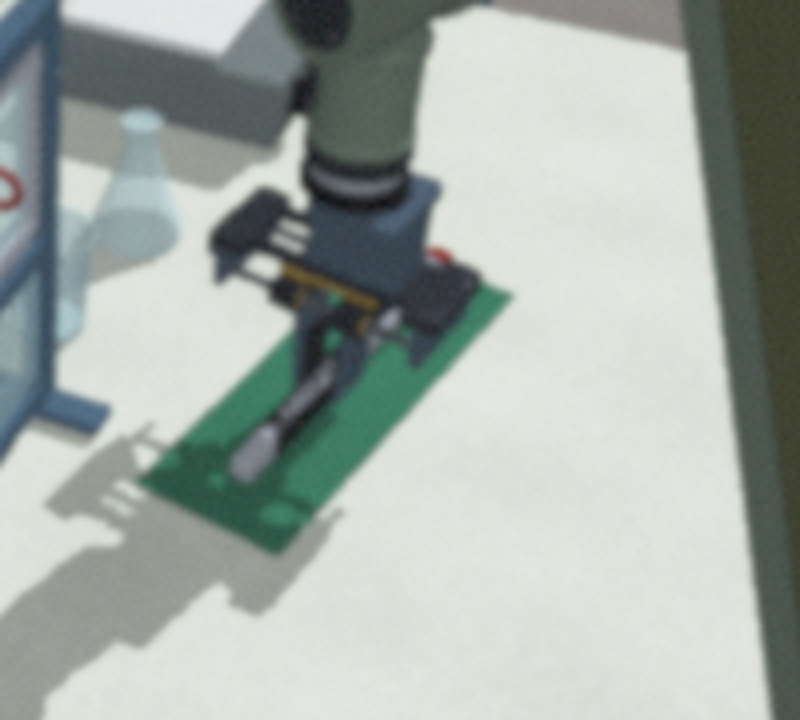

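Pole is over the mat, about 14 mm up. Lower gently and release.

```bash
python3 -m handwheel '[[0,[0,4,0],[0,0,0]],[0,[0,4,0],[0,0,0]],[0,[0,3,0],[0,0,0]],[0,[0,2,0],[0,0,0]],[0,[0,1,0],[0,0,0]],[0,[0,0,0],[0,0,0]],[0.5,[0,0,0],[0,0,0]],[0.5,[0,0,0],[0,0,0]],[0.5,[0,0,0],[0,0,0]],[0.5,[0,0,0],[0,0,0]]]' 60
```

```text
time_s: 26.33
ee_pos: [464.2, -216.7, 7.9]
ee_rot: [-90.0, -0.0, -101.0]
force: [0.1, -0.0, 0.7]
gripper_width: 44.3
```

```bash
python3 -m handwheel '[[0.5,[0,0,0],[0,0,0]],[0.5,[0,-10,0],[0,0,0]],[0.5,[0,-25,0],[0,0,0]],[0.5,[0,-30,0],[0,0,0]],[0.5,[0,-30,0],[0,0,0]],[0.5,[0,-30,0],[0,0,0]],[0.5,[0,-30,0],[0,0,0]],[0.5,[0,-20,0],[0,0,0]],[0.5,[0,0,0],[0,0,0]],[0.5,[0,0,0],[0,0,0]]]'
python3 look.py 19; python3 ov.py 19 0 0 653.5 a
python3 - <<'E'
from h import *
s=env.state();im=env.grab_frame("side");crop(im,240,70,500,265,3,"pics/s20.png")
im=env.grab_frame("wrist");cv2.imwrite("pics/w20.png",im[:,:,::-1])
E
```

```text
time_s: 27.17
ee_pos: [464.5, -216.9, 184.6]
ee_rot: [-89.8, -0.1, -101.0]
force: [-0.3, -0.0, -0.6]
gripper_width: 45.5
[ 464.5 -216.9  184.6] [-8.9810e+01 -5.0000e-02 -1.0101e+02] T [-0.06 -0.09  0.01] F [-0.33 -0.02 -0.58]
hook [ 455.8 -392.4  188.8] [1269.6951704   147.79832949] [1445.32593668  926.96267087] tip [1225.93117224  132.39422065]
[621.5   0.  285. ]
```

View pics/s20.png

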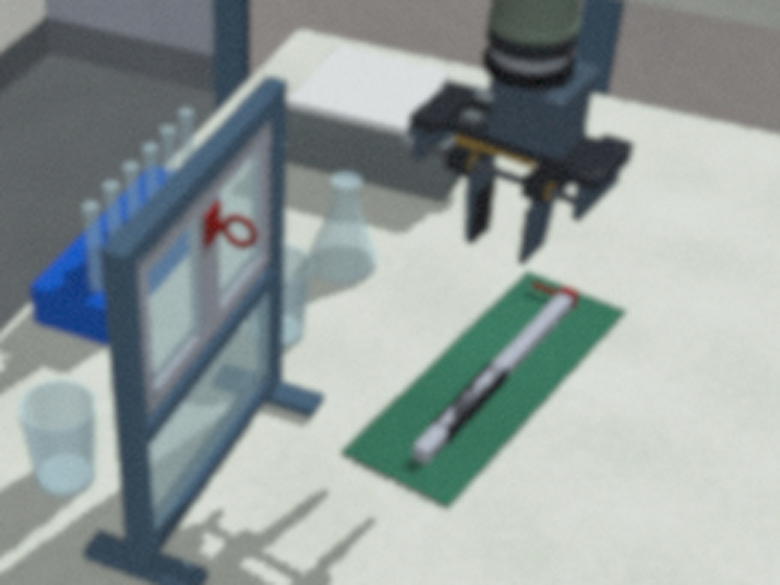

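View pics/w20.png

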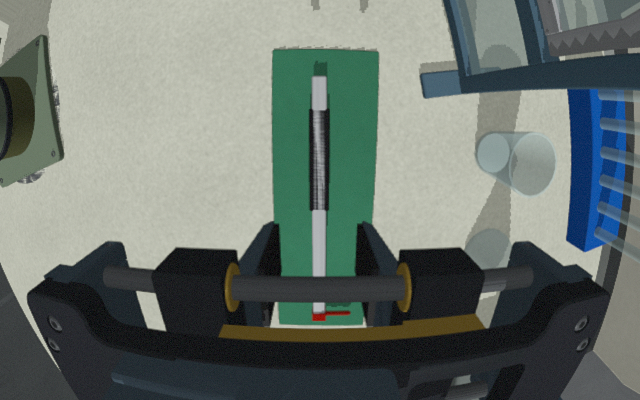

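View pics/oside19_a.png

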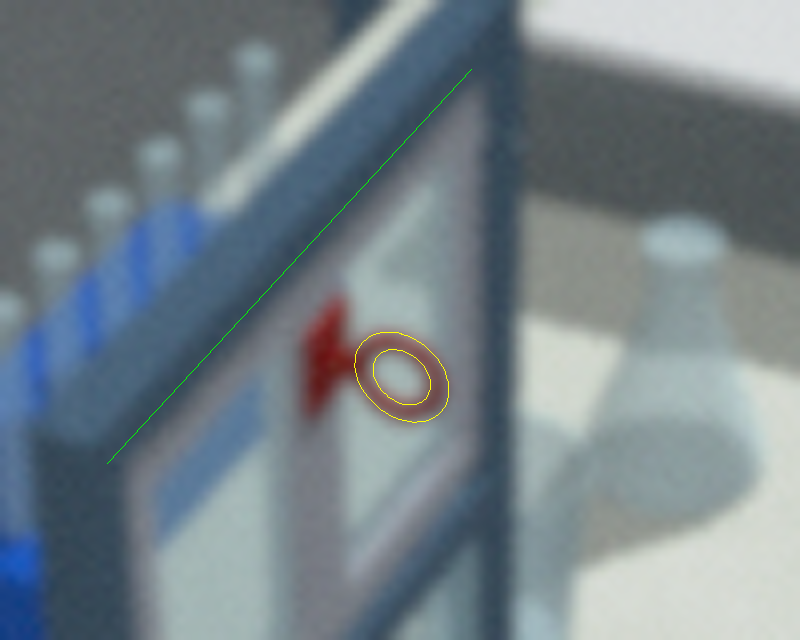

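View pics/otop19_a.png

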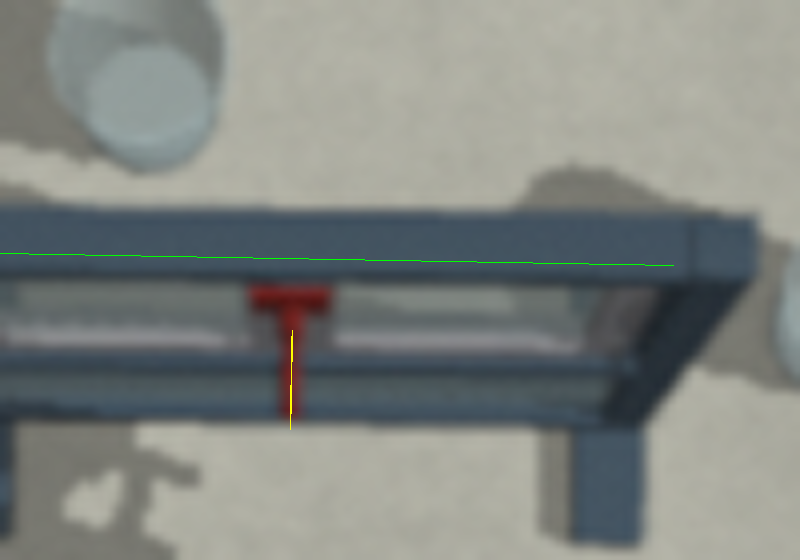

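Run:
```python
from h import *
s=env.state()
c=watz((319,210),20,s);print(c)
m=np.array([463,-242]);a=np.radians(-101.5);d=c[:2]-m
print("along",d@[np.cos(a),np.sin(a)],"across",d@[-np.sin(a),np.cos(a)])
for n in ["jar_mid","bottle1_mid","beaker1_mid","flask_mid"]:
    print(n,[(round(x["p"],2),np.round(x["location"],1).tolist()) for x in env.masks_of("side",n)[:3]])
print(s["time_s"],np.abs(s["qvel"]).max()); env.job_done()
```

```text
[ 458.50960296 -243.14732617   20.        ]
along 2.0195344363539856 across -4.1715109446036704
jar_mid [(0.7, [235.3, 304.8])]
bottle1_mid [(0.82, [299.0, 341.9]), (0.22, [341.3, 166.3])]
beaker1_mid [(0.78, [338.6, 164.8])]
flask_mid [(0.77, [356.8, 153.6])]
27.3667 0.30175733920760556
the job is handed in; nothing more can be done
```

I finished every step and handed the job in at about 27 s of the 67 s allowed. The hand-in returned no verdict.

I drew the pole out from under the riser by its hook end, laid it on the mat and let go. Then I took it by the black grip, passed the prong through the eye from the −y side and pulled the flap until it stopped. After that I slid the prong out and laid the pole back on the mat.

**Last checks:**
- **Pole:** flat on the mat and released, with its centre about 2 mm along and 4 mm across from the mat's centre. The gripper was about 180 mm up and touching nothing.
- **Flap:** shut. At the end of the pull, 3 mm more of commanded travel moved the tool only about 0.3 mm, while the force rose from 4.5 to 11.8 N. That is above the hinge's 3–6 N and under the 35 N limit. The ring sat in the same place in the pictures after unhooking.
- **Glassware and bottles:** the final side-camera detections of one bottle, one beaker, the flask and the jar lie within about 5 pixels of where they started. I did not remeasure the second bottle or the second beaker with the detector.

**Disagreement:** the ring in the final pictures lies about 1–3 mm further back than where I calculated it should be with the flap shut. At worst that would be about 0.03 rad open, against the 0.04 rad limit. I put it down to camera calibration and my estimate of the hinge position, because the force showed a hard stop.

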